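Load the degreasing jar with the polished case backs

ROBOT

A 6-joint arm with a two-finger parallel gripper is mounted at the origin on the work surface. World frame = base frame: x ahead of the robot, y to its left, z up, the work surface at z = 0. Lengths are in m, angles in rad, forces in N, time in s.
With the tool pointing down it reaches from about 0.325 to 0.9 m from the base axis. Payload 6.1 kg.
Tool frame: the origin (TCP) lies at the very end of the fingers, on their centre line; the grasp point (between the pads) lies 19 mm behind it; z points along the fingers, y is the direction in which the jaws open and shut (so a half turn about z gives the same grasp; the last joint's range is limited). The gripper opens to 85 mm and grips with 20 to 120 N. Pads are 22 mm wide; open, the fingers measure 114 mm over their backs; the gripper's body (76 mm by 85 mm) begins 54 mm behind the grasp point. The pads swing forward as they close: fully open they stand 13 mm farther back than shut.
Start: joints at [1.01, 0.22, 1.526, -0, 1.395, -0.126], TCP at [0.263, 0.567, 0.231] pointing down, gripper open.
Joint ranges: [-2.98, 2.98], [-0.91, 2.08], [0.09, 2.57], [-1.24, 4.39], [0.2, 2.65], [-2.68, 2.68]. Speed limits (rad/s): [2.57, 2.57, 3.01, 3.14, 3.14, 3.14].

INTERFACE

Orientations are given as [roll, pitch, yaw] about the fixed x, y, z axes, in that order (R = Rz(yaw) Ry(pitch) Rx(roll)).
In Python, from plant import r gives the robot as it stands. The module is installed in compiled form; this text tells all that it offers.
- The arm moves only by the shell command python3 -m jog 'ROWS' [FORCE]. ROWS is JSON, a list of rows, each an object of numbers: "x", "y", "z": the shift along the tool's x, y, z in mm; "rx", "ry", "rz": the turn, a rotation vector about the tool's x, y, z in degrees; "gripper": the opening, from 0 (shut) to 1 (fully open). In form: [{"x": .., "y": .., "z": .., "rx": .., "ry": .., "rz": .., "gripper": ..}, ...]. A call has 1 to 8 rows; each row is the pose to reach, as a shift and turn from the pose commanded when the call began, along the tool's axes at that moment; what a row does not reach only later rows make up. A row lasts 1/10 s, in which the tool goes at most 50 mm and 8.59 degrees, less where a joint would pass 70% of its speed; a pose out of reach is approached as far as the arm can. A call with a gripper value outside its range is refused whole. The fingers move at their own pace and stop on an object; FORCE is the grip in N (left out, the last holds). Time passes only in rows, so rows that repeat a pose let the fingers close. It gives the time, the measured TCP pose, the force and the opening at its end, in the units of the state.
- r.get_state(): the state, without advancing time (a new reading comes with each control period).
- r.grab_frame(name): name is "side" or "top"; returns (picture, depth): 384x512x3 uint8, red, green, blue; 384x512 float32, m along the optical axis (not along the pixel's ray), 0 where there is no reading.
- r.camera_params(name): a dict with "intrinsics" (3x3 intrinsics, pixels), "T" (4x4, takes a point from camera to world coordinates). Camera axes: x right, y down, z forward; pixel columns grow to the right and rows downward; lengths in m; the calibration is good to about 2 mm. A picture is of the moment at which its call begins. camera_params takes no time and is no camera call.
- r.job_done(): hands the job in, once; it reports no verdict.
Trained networks look in the newest picture that a camera, given by its name, has taken for a name from the list of things; names that differ only in an ending like _2 or _b are one class to them, and where a whole thing is asked for, a point or a joint stands for the part that bears it (a point fixed in the world has none). Each returns a list of dicts, best first, with "p" (0 to 1); they miss things now and then, are a little off and sometimes report something else, mostly with a low value. They report only what shows in the picture. A call takes as long as a camera call.
- r.recognise(camera, thing): "rect" ([left, top, right, bottom] in pixels, round what is visible of it).
- r.pinpoint(camera, thing): "at" ([column, row] in pixels: a listed point, or the origin of a listed thing).
The state is a dict: "t": time; "qpos": joint angles; "dq": joint speeds; "tau": joint torques, N m; "tcp_pos": TCP position; "eef_rot": TCP orientation; "wrist_force": force on the tool from outside, world axes, zero at the start; "moment": the same for the moment, N m; "width": opening from 0.0 (shut) to 1.0 (fully open).
Only numpy, scipy, OpenCV 4.12 (cv2) and the standard library are available. Lean on these libraries where they do the work, as an engineer would, in place of code of your own. Each camera call takes 0.05 s, during which the arm holds its last target.

TASK

Load the degreasing jar: press its red safety cap down firmly, keep it pressed while turning it anticlockwise to release it, lift it off and set it down gently, hub up and flat, in the round steel dish. Then take the carrier with the blue tab and brass case backs out of the rack and lower it, tab up, between the two guide channels inside the jar until it stands fully home; do not drop it in. Leave the black-tabbed carriers in the rack and the other things on the bench where they are.

Things in the scene. Friction and masses are not known exactly. Their poses are not given: they have to be found in the camera images.
- jar: off-white round jar, 120 mm across, held by clamps on a fixed steel base 144 across. Origin: centre of the base's underside, on the bench; z up. Outside the neck are three bayonet lugs for the cap. A black mark on its shoulder (jar's +x side) shows where the cap's white line stands when closed, a green mark 55 degrees anticlockwise where it stands when free.
- jar_mouth (a point): centre of the jar's round mouth at the rim, 118 mm above the bench; mouth 80 across inside, neck 88 outside. On the rim lies a black sprung sealing ring, 80 inside and 86 outside, whose top is 8 above the rim under the closed cap and 11 above it once the cap is off.
- jar_slot (a point): middle of the slot's floor inside the jar, 20 mm above the bench; axes as jar. Two steel guide channels, at the jar's +y and -y sides, take a carrier's side edges: its flat faces look along the jar's x, either way round. Slot 7.5 along x, 67 along y; the channels flare (to 18 by 72) at their top, 6 below the rim. The foot of a carrier fully home stands here, its tab top 38 above the rim.
- cap: red bayonet safety cap, 0.13 to 0.2 kg: skirt 112 mm across, 30 high with a flat shoulder on top, and a round hub in the middle. Origin: centre of the skirt's lower edge; z up. Starts closed on the jar, origin 100 above the bench. A sprung ring holds it up against its lugs: unpressed it turns only a few degrees and cannot be lifted.
- cap_hub (a point): centre of the hub's top. The ribbed hub is 52 mm across and stands 40 above the shoulder. Pressed down 4.5 mm or more (12 to 16 N; hard stop at 7 mm) the cap turns anticlockwise seen from above; after 30 to 85 degrees (best 55) it is free, rises a few mm and lifts straight off. One grasp does it: grip the hub, fingertips at the shoulder, press, turn, lift.
- dish: round steel dish, 156 across, fixed on the bench; flat inner floor 3 above the bench, 150 across, rim 14 high. Origin: centre of its underside.
- rack: grey plastic rack, 130 (x) by 86 (y), 60 high, fixed on the bench. Origin: centre of its underside. Three slots 48 apart along its x axis (at -48, 0, +48), floor 8 above the bench, each holding one carrier upright with its flat faces along the rack's x axis; they lift straight out.
- carrier_blue: the carrier to load, about 0.13 kg: aluminium plate 5 mm thick (x), 64 wide (y), 94 high, two brass case backs 38 across (9 thick) on it, and on a 16 wide stem a blue plastic tab, 14 (x) by 30 (y), from 110 to 136 above the foot. Origin: middle of its lower edge (foot); z up. Grip the tab across its 14; neighbouring tabs leave 34 free beside it. May be in any slot of the rack.
- carrier_black1: same carrier with a black tab and steel case backs; stays in the rack. Origin: middle of its foot.
- carrier_black2: same carrier with a black tab and steel case backs; stays in the rack. Origin: middle of its foot.
- bottle: yellow bottle with a black cap, 64 across, 185 high, standing on the bench; leave alone. Origin: centre of its underside.
- wheel_post: three felt polishing wheels (96 across, and less) stacked on a steel post with a round wooden foot 100 across; wheels up to 88 above the bench, post 12 thick up to 172; leave alone. Origin: centre of its underside.
- brush: wooden bench brush lying with its bristles up, 183 long (x), 34 wide, 37 high; leave alone. Origin: on its underside, near the middle.
- compound_bar: brown bar of polishing compound half in paper, 125 (x) by 44 by 36 high; leave alone. Origin: centre of its underside.

How it is judged:
On the way, in this order (a step that is already met when the one before it is completed fails the run):
1. the cap is released and lifted clear of the jar's neck (z of cap in the frame of jar above 0.135 m), for 0.05 s.
2. the cap lies flat in the dish, hub up (horizontal distance between cap and dish below 0.022 m and z of cap in the frame of dish below 0.007 m and angle between cap's own z axis and vertical below 0.08 rad and linear speed of cap below 0.03 m/s and contact force between the fingers and cap below 0.2 N), for 0.2 s.
3. the blue-tabbed carrier stands fully home in the jar's slot (horizontal distance between carrier_blue and jar_slot below 0.005 m and z of carrier_blue in the frame of jar_slot below 0.004 m and angle between carrier_blue's own z axis and vertical below 0.08 rad), for 0.1 s.
At the end, for the whole second after the job is handed in: Blue-tabbed carrier in the jar's slot: foot within 4 mm of the slot floor and 5 mm of its middle, upright and square to the channels (within 0.08 and 0.12 rad), at rest. Cap flat on the dish floor, hub up, inside the rim (within 22 mm of the centre), at rest (all of step 3 and angle between the x axis of carrier_blue and the x axis of jar, either way round below 0.12 rad and linear speed of each of carrier_blue, cap below 0.02 m/s and horizontal distance between cap and dish below 0.022 m and z of cap in the frame of dish below 0.007 m and angle between cap's own z axis and vertical below 0.08 rad); the robot touches nothing.
It fails at once if the cap is dropped or slammed into the dish or onto the bench (faster than 0.6 m/s in the last 25 mm) (height (world z) of cap below 0.025 m and linear speed of cap above 0.6 m/s).
It fails at once if the carrier is dropped into the jar (faster than 0.6 m/s inside it) (horizontal distance between carrier_blue and jar_slot below 0.02 m and z of carrier_blue in the frame of jar_slot below 0.085 m and linear speed of carrier_blue above 0.6 m/s).
It fails at once if a black-tabbed carrier is moved by more than 20 mm (distance of any of carrier_black1, carrier_black2 from where it was at the start of the episode above 0.02 m).
It fails at once if the bottle, wheel post, brush or compound bar is moved by more than 25 mm, or the bottle or post is tipped (distance of any of bottle, wheel_post, brush, compound_bar from where it was at the start of the episode above 0.025 m or angle between any of bottle, wheel_post's own z axis and vertical above 0.4 rad).
It also fails if it takes over 72 s, if anything falls off the work surface, if the arm or the gripper's body presses on something with over 40 N, if the wrist force passes 120 N, or if a joint passes its speed limit or range.

## Working session

There is one attempt and no reset: what is moved stays moved. The work goes in short steps, Python scripts to look and compute and a shell command to move; the robot and the scene stay as the last step left them, time stands still between calls to the robot, and variables do not carry over. Pictures are saved under pics/ and viewed, and the job is handed in when it is done.

```bash
mkdir -p pics; ls
python3 - <<'E'
from plant import r
import cv2,numpy as np
s=r.get_state(); print({k:np.round(v,3).tolist() for k,v in s.items()})
for c in ("top","side"):
    im,d=r.grab_frame(c); cv2.imwrite(f"pics/{c}0.png",im[:,:,::-1]); np.save(f"pics/{c}0.npy",d)
    p=r.camera_params(c); print(c,np.round(p["intrinsics"],1).tolist(),np.round(p["T"],4).tolist())
E
```

```text
pics
{'t': 0.0, 'qpos': [1.01, 0.221, 1.528, -0.0, 1.395, -0.126], 'dq': [0.0, 0.0, -0.001, 0.0, -0.0, -0.001], 'tau': [0.001, -49.689, -38.94, -0.0, 0.011, 0.0], 'tcp_pos': [0.263, 0.566, 0.23], 'eef_rot': [-3.14, -0.0, 2.707], 'wrist_force': [-0.311, -0.36, 0.111], 'moment': [-0.071, -0.019, 0.001], 'width': 0.998}
top [[365.9, 0.0, 254.6], [0.0, 365.9, 198.8], [0.0, 0.0, 1.0]] [[-0.0026, -0.9822, 0.1876, 0.3809], [-0.9992, 0.0098, 0.0377, -0.007], [-0.0389, -0.1874, -0.9815, 1.0178], [0.0, 0.0, 0.0, 1.0]]
side [[382.4, 0.0, 255.7], [0.0, 382.4, 191.6], [0.0, 0.0, 1.0]] [[0.6879, -0.4652, 0.5571, 0.0893], [-0.7257, -0.4306, 0.5366, -0.4413], [-0.0097, -0.7734, -0.6338, 0.6557], [0.0, 0.0, 0.0, 1.0]]
```

View pics/top0.png

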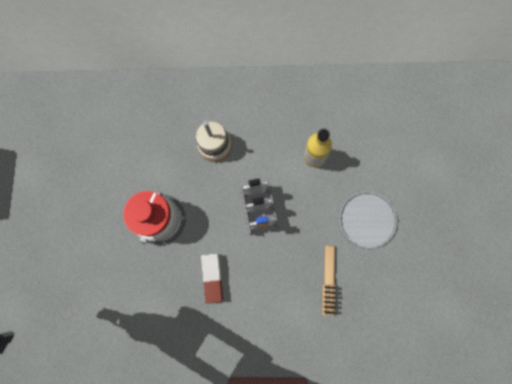

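View pics/side0.png

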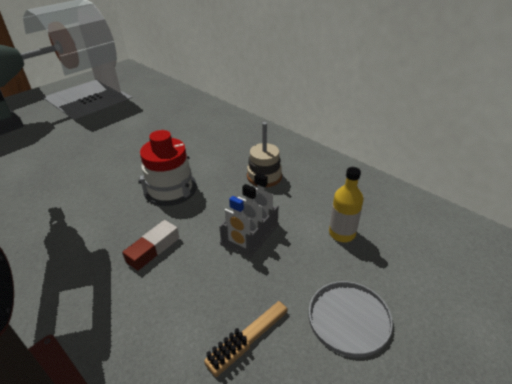

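```bash
cat > h.py <<'E'
from plant import r
import cv2,numpy as np
def ray(c,uv):
    p=r.camera_params(c);K=np.array(p["intrinsics"]);T=np.array(p["T"])
    d=T[:3,:3]@np.linalg.solve(K,[uv[0],uv[1],1.]);return T[:3,3],d
def atz(c,uv,z):
    o,d=ray(c,uv);return o+d*(z-o[2])/d[2]
def cloud(c,d):
    p=r.camera_params(c);K=np.array(p["intrinsics"]);T=np.array(p["T"])
    v,u=np.mgrid[:d.shape[0],:d.shape[1]]
    P=np.stack([(u-K[0,2])/K[0,0]*d,(v-K[1,2])/K[1,1]*d,d],-1)
    W=P@T[:3,:3].T+T[:3,3];W[d<=0]=np.nan;return W
def proj(c,P):
    p=r.camera_params(c);K=np.array(p["intrinsics"]);T=np.array(p["T"])
    q=K@(T[:3,:3].T@(np.array(P)-T[:3,3]));return q[:2]/q[2]
E
python3 - <<'E'
from h import *
hz=dict(cap_hub=.17,dish=0,rack=0,carrier_blue=.008,jar=0,jar_mouth=.118)
for n in hz:
    for c in("top","side"):
        for x in r.pinpoint(c,n)[:2]:
            print(n,c,round(x["p"],2),np.round(x["at"],1),np.round(atz(c,x["at"],hz[n]),4))
E
```

```text
cap_hub top 0.89 [143. 211.] [0.5162 0.2907 0.17  ]
cap_hub top 0.47 [256.4 190.3] [0.5635 0.0212 0.17  ]
cap_hub side 0.76 [160.5 135.4] [0.5157 0.2912 0.17  ]
cap_hub side 0.45 [261.9 218.3] [ 0.4678 -0.0919  0.17  ]
dish top 0.74 [364.3 222.3] [ 0.5063 -0.2715  0.    ]
dish side 0.78 [347.5 320. ] [ 0.5038 -0.2819  0.    ]
rack top 0.56 [254.5 209. ] [0.5462 0.0324 0.    ]
rack side 0.76 [250.5 233.3] [0.5434 0.0149 0.    ]
carrier_blue top 0.64 [263.1 226.4] [0.4959 0.0084 0.008 ]
carrier_blue side 0.84 [238.  245.5] [0.4906 0.0033 0.008 ]
jar top 0.62 [161.8 216.2] [0.5279 0.2956 0.    ]
jar side 0.73 [166.8 188.5] [0.51   0.3021 0.    ]
```

Run:
```python
from h import *
t=cv2.imread("pics/top0.png");s=cv2.imread("pics/side0.png")
a=cv2.resize(t[180:255,110:200],None,fx=6,fy=6,interpolation=cv2.INTER_CUBIC)
b=cv2.resize(t[170:245,230:290],None,fx=6,fy=6,interpolation=cv2.INTER_CUBIC)
cv2.imwrite("pics/z1.png",np.hstack([a,b])[:600,:800]); 
a=cv2.resize(s[120:210,130:205],None,fx=5,fy=5,interpolation=cv2.INTER_CUBIC)
b=cv2.resize(s[165:255,215:285],None,fx=5,fy=5,interpolation=cv2.INTER_CUBIC)
cv2.imwrite("pics/z2.png",np.hstack([a,b]))
for c in("top","side"):
    d=np.load(f"pics/{c}0.npy");W=cloud(c,d);im=t if c=="top" else s
    B,G,R=[im[...,i].astype(int) for i in range(3)]
    red=(R>130)&(G<60)&(B<60)
    P=W[red]; P=P[(abs(P[:,0]-.516)<.08)&(abs(P[:,1]-.29)<.08)]
    print(c,"z hist",np.histogram(P[:,2],bins=[.09,.1,.11,.12,.125,.13,.135,.16,.165,.17,.175,.18])[0])
    H=P[P[:,2]>.163]; print(" hub",len(H),np.nanmean(H,0).round(4),((H.max(0)+H.min(0))/2).round(4),np.ptp(H,axis=0).round(4))
    S=P[(P[:,2]>.122)&(P[:,2]<.136)];print(" sh",((S.max(0)+S.min(0))/2).round(4),np.ptp(S,axis=0).round(4),np.median(S[:,2]))
    bl=(B>120)&(R<80)&(B-R>60); P=W[bl];P=P[abs(P[:,1])<.1];H=P[P[:,2]>.12]
    print(" blue",len(P),((H.max(0)+H.min(0))/2).round(4),np.ptp(H,axis=0).round(4),np.median(H[:,2]))
    if len(H)>5:
        rr=cv2.minAreaRect((H[:,:2]*1000).astype(np.float32));print(rr)
    # dish rim points
    m=(W[...,2]>.009)&(W[...,2]<.02)&(np.hypot(W[...,0]-.506,W[...,1]+.276)<.1)
    Q=W[m][:,:2];A=np.c_[2*Q,np.ones(len(Q))];x=np.linalg.lstsq(A,(Q**2).sum(1),rcond=None)[0];print(" dish",len(Q),x[:2].round(4),np.sqrt(x[2]+x[0]**2+x[1]**2))
```

```text
top z hist [ 0  0  0 13 21 19  4  4  7  0  0]
 hub 10 [0.5094 0.2781 0.1665] [0.5132 0.2801 0.1664] [0.0362 0.0167 0.0066]
 sh [0.508  0.2656 0.1284] [0.0693 0.0447 0.0122] 0.12952138293537635
 blue 59 [0.4966 0.0101 0.1408] [0.0137 0.0265 0.0164] 0.14411786374079383
((496.6297607421875, 10.074657440185547), (26.52243995666504, 13.68399715423584), 89.97887420654297)
 dish 254 [ 0.5137 -0.2769] 0.07599544734380385
side z hist [  0   0   0   0 158 155   0   0  84  80   0]
 hub 164 [0.5154 0.2955 0.17  ] [0.5162 0.2975 0.1701] [0.0494 0.0501 0.0042]
 sh [0.516  0.2943 0.1299] [0.1099 0.1098 0.0052] 0.12997363069091517
 blue 48 [0.4929 0.0065 0.1437] [0.0142 0.0262 0.0027] 0.14379276845989974
((493.87109375, 6.238191604614258), (12.97514533996582, 26.393970489501953), 10.354549407958984)
 dish 585 [ 0.5081 -0.2813] 0.0760755009458971
```

View pics/z1.png

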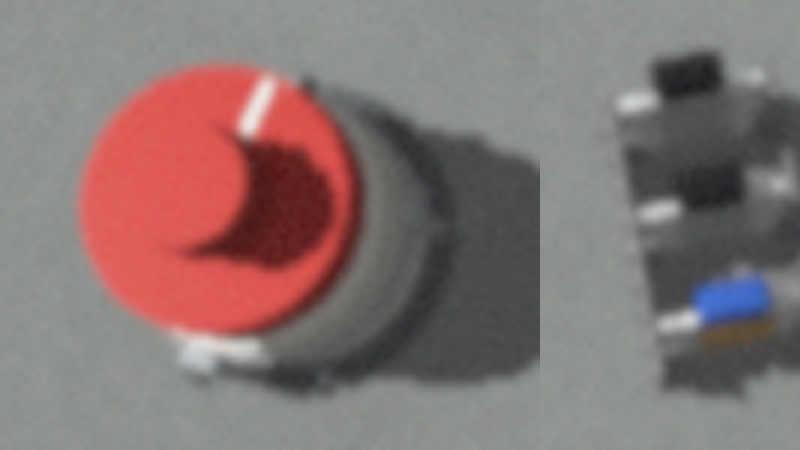

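View pics/z2.png

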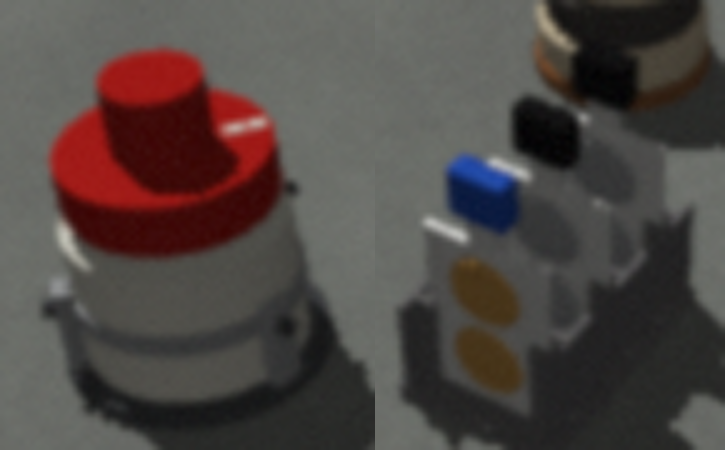

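Run:
```python
from h import *
from scipy.optimize import least_squares
for c in("top","side"):
    im=cv2.imread(f"pics/{c}0.png");B,G,R=[im[...,i].astype(int) for i in range(3)]
    # model fitting: cap silhouette by projected solids
    red=((R>70)&(G<R*.55)&(B<R*.55)).astype(np.uint8)
    n,l,st,ce=cv2.connectedComponentsWithStats(red); 
    u=proj(c,[.516,.293,.13]); k=[i for i in range(1,n) if st[i,4]>300 and abs(ce[i]-u).max()<25][0]
    m=(l==k).astype(np.uint8); m=cv2.morphologyEx(m,cv2.MORPH_CLOSE,np.ones((7,7)))
    th=np.linspace(0,2*np.pi,60)
    def pts(x,y,z):
        return np.array([proj(c,[x+rr*np.cos(t),y+rr*np.sin(t),z+h]) for rr,h in((.056,0),(.056,.03),(.026,.07)) for t in th])
    cnt=max(cv2.findContours(m,cv2.RETR_EXTERNAL,cv2.CHAIN_APPROX_NONE)[0],key=len)[:,0].astype(float)
    def cost(p,full=False):
        P=pts(p[0],p[1],.1).astype(np.float32)
        # union hull of skirt and hub(shoulder->top)
        M=np.zeros((384*4,512*4),np.uint8)
        hub0=np.array([proj(c,[p[0]+.026*np.cos(t),p[1]+.026*np.sin(t),.13]) for t in th],np.float32)
        for Q in(P[:120],np.vstack([P[120:],hub0])):
            cv2.fillConvexPoly(M,np.round((cv2.convexHull(Q)*4+1.5)).astype(np.int32),255)
        return (abs(cv2.resize(M,(512,384),interpolation=cv2.INTER_AREA)/255.-m)).sum()
    from scipy.optimize import minimize
    o=minimize(cost,[.516,.293],method="Nelder-Mead",options=dict(initial_simplex=[[.512,.290],[.52,.291],[.516,.299]],xatol=1e-4))
    print(c,"cap",o.x.round(4),o.fun,m.sum())
    w=(B>150)&(G>150)&(R>150)
    W=[atz(c,(uu,vv),.13) for vv,uu in zip(*np.nonzero(w))];W=np.array([q for q in W if .028<np.hypot(q[0]-o.x[0],q[1]-o.x[1])<.06 ])
    print(len(W), W[:,:2].round(3).tolist()[:12])
    me=W.mean(0);print("line ang from centre",np.degrees(np.arctan2(me[1]-o.x[1],me[0]-o.x[0])))
    if c=="top":
        for bx in r.recognise(c,"carrier_black1")[:3]: print(bx)
```

```text
Traceback (most recent call last):
  File "h.py", line 14, in proj
    p=r.camera_params(c);K=np.array(p["intrinsics"]);T=np.array(p["T"])
ValueError: time passes only in moves, steps and waits
```

```bash
cat > h.py <<'E'
from plant import r
import cv2,numpy as np
CP={c:{k:np.array(v) for k,v in r.camera_params(c).items() if k in("intrinsics","T")} for c in("top","side")}
def atz(c,uv,z):
    K,T=CP[c]["intrinsics"],CP[c]["T"];d=T[:3,:3]@np.linalg.solve(K,[uv[0],uv[1],1.]);o=T[:3,3];return o+d*(z-o[2])/d[2]
def cloud(c,d):
    K,T=CP[c]["intrinsics"],CP[c]["T"]
    v,u=np.mgrid[:d.shape[0],:d.shape[1]]
    P=np.stack([(u-K[0,2])/K[0,0]*d,(v-K[1,2])/K[1,1]*d,d],-1)
    W=P@T[:3,:3].T+T[:3,3];W[d<=0]=np.nan;return W
def proj(c,P):
    K,T=CP[c]["intrinsics"],CP[c]["T"]
    q=(np.atleast_2d(P)-T[:3,3])@T[:3,:3]@K.T;q=q[:,:2]/q[:,2:];return q if np.ndim(P)>1 else q[0]
th=np.linspace(0,2*np.pi,60)
def circ(x,y,z,rr): return np.c_[x+rr*np.cos(th),y+rr*np.sin(th),0*th+z]
def box(x,y,z0,z1,dx,dy,a):
    c,s=np.cos(a),np.sin(a)
    return np.array([[x+c*i-s*j,y+s*i+c*j,z] for i in(-dx/2,dx/2) for j in(-dy/2,dy/2) for z in(z0,z1)])
def sil(c,hulls):
    M=np.zeros((384*4,512*4),np.uint8)
    for Q in hulls: cv2.fillConvexPoly(M,np.round(cv2.convexHull(proj(c,Q).astype(np.float32))*4+1.5).astype(np.int32),255)
    return cv2.resize(M,(512,384),interpolation=cv2.INTER_AREA)/255.
E
cat > m1.py <<'E'
from h import *
from scipy.optimize import minimize
for c in("top","side"):
    im=cv2.imread(f"pics/{c}0.png");B,G,R=[im[...,i].astype(int) for i in range(3)]
    red=((R>70)&(G<R*.55)&(B<R*.55)).astype(np.uint8)
    n,l,st,ce=cv2.connectedComponentsWithStats(red); 
    u=proj(c,[.516,.293,.13]); k=[i for i in range(1,n) if st[i,4]>300 and abs(ce[i]-u).max()<25][0]
    m=cv2.morphologyEx((l==k).astype(np.uint8),cv2.MORPH_CLOSE,np.ones((7,7)))
    f=lambda p:abs(sil(c,[np.r_[circ(*p,.1,.056),circ(*p,.13,.056)],np.r_[circ(*p,.13,.026),circ(*p,.17,.026)]])-m).sum()
    o=minimize(f,[.516,.293],method="Nelder-Mead",options=dict(initial_simplex=[[.512,.290],[.52,.291],[.516,.299]],xatol=1e-4))
    print(c,"cap",o.x.round(4),o.fun,m.sum())
    W=np.array([atz(c,(uu,vv),.13) for vv,uu in zip(*np.nonzero((B>130)&(G>130)&(R>130)))])
    W=W[(abs(np.hypot(*(W[:,:2]-o.x).T)-.043)<.012)]; W=W[W[:,0]>o.x[0]+.01]
    me=W.mean(0)[:2]-o.x;print("line",len(W),np.degrees(np.arctan2(me[1],me[0])), np.degrees(np.arctan2(*np.linalg.svd((W-W.mean(0))[:,:2])[2][0][::-1])))
    bl=((B>80)&(B>1.5*R)&(B>1.3*G)).astype(np.uint8);bl[:, :200]=0;bl[:, 300:]=0
    f=lambda p:abs(sil(c,[box(p[0],p[1],.118,.144,.014,.03,p[2])])-bl).sum()
    o=minimize(f,[.495,.008,.1],method="Nelder-Mead",options=dict(initial_simplex=[[.495,.008,.1],[.5,.008,0.1],[.495,.013,.1],[.495,.008,.3]],xatol=1e-4))
    print("blue",o.x.round(4),o.fun,bl.sum())
    L=(im.mean(2)<45).astype(np.uint8)
    gx=.5057+.0065 # dish from depth only
E
python3 m1.py
```

```text
top cap [0.5197 0.2991] 117.10588235294118 1603
line 36 -23.331498504968415 156.77540538017752
blue [0.4989 0.0108 0.1705] 14.015686274509804 83
side cap [0.5305 0.3242] 638.8392156862744 765
line 3 -61.92219603718497 161.4276473081473
blue [ 0.5005  0.017  -0.6526] 112.08235294117645 69
```

```bash
sed -i 's/red=.*/red=((R>35)\&(G<R*.6)\&(B<R*.6)).astype(np.uint8)/; s/bl=((B>80)&(B>1.5\*R)&(B>1.3\*G))/bl=((B>45)\&(B>1.35*R)\&(B>1.25*G))/; s/B>130)&(G>130)&(R>130/(B>95)\&(G>95)\&(R>95)/; s/(((B/((B/' m1.py; sed -i 's/np.nonzero(.*)])$/np.nonzero((B>95)\&(G>95)\&(R>95)))])/' m1.py
cat >> m1.py <<'E'
    d=np.load(f"pics/{c}0.npy");W=cloud(c,d)
    for z,rr in((.13,.056),(.17,.026)):
        Q=W[(m>0)&(abs(W[...,2]-z)<.004)]; print("depth",z,len(Q),((Q.max(0)+Q.min(0))/2).round(4),np.ptp(Q,axis=0).round(4))
E
python3 m1.py
```

```text
top cap [0.5197 0.2998] 89.14901960784313 1632
line 98 4.478622636237589 -77.80498299564722
blue [0.4993 0.0106 0.1385] 12.44705882352941 91
depth 0.13 1044 [0.5195 0.2993 0.1301] [0.1089 0.1106 0.0078]
depth 0.17 373 [0.52   0.2988 0.17  ] [0.0506 0.054  0.0078]
side cap [0.5162 0.2969] 44.96078431372549 1430
line 17 -24.40570521495041 163.3685644728122
blue [ 0.4947  0.006  -0.0444] 26.89411764705882 179
depth 0.13 598 [0.5157 0.2944 0.1298] [0.1128 0.1122 0.0075]
depth 0.17 216 [0.5149 0.2946 0.1691] [0.0521 0.0558 0.0062]
```

Top view: cap at (148,213), blue tab at (262,220), dish at (369,220). Side view: cap at (163,150), blue tab at (237,203), dish at (350,319). The two cameras disagree by about 4–5 mm, so I use the mean. The jar yaw is about -23.5°. I'll move above the hub.

```bash
cat > d.py <<'E'
import sys
from plant import r
import numpy as np
from scipy.spatial.transform import Rotation as Ro
# usage: d.py x y z yawdeg -> shift in tool mm, rz deg from measured pose
s=r.get_state();R=Ro.from_euler("xyz",s["eef_rot"])
x,y,z,w=map(float,sys.argv[1:5])
G=Ro.from_euler("xyz",[np.pi,0,np.radians(w)])
print("t",round(s["t"],2),"pos",np.round(s["tcp_pos"],4),"rpy",np.degrees(s["eef_rot"]).round(2),"F",np.round(s["wrist_force"],1),"M",np.round(s["moment"],2),"w",round(s["width"],3),"q",np.round(s["qpos"],2))
print("shift mm",np.round(R.inv().apply(np.array([x,y,z])-s["tcp_pos"])*1000,1),"rv deg",np.degrees((R.inv()*G).as_rotvec()).round(2))
E
python3 d.py .518 .2975 .215 109
```

```text
t 0.7 pos [0.2633 0.5669 0.2313] rpy [180.     0.   155.09] F [ 1.1 -0.4 -0.1] M [0.02 0.01 0.02] w 1.0 q [ 1.01  0.22  1.53 -0.    1.39 -0.13]
shift mm [-344.5 -137.    16.3] rv deg [ 0.   -0.   46.09]
```

```bash
python3 -m jog '[{"x":-344.5,"y":-137,"z":16,"rz":46,"gripper":1},{"x":-344.5,"y":-137,"z":16,"rz":46,"gripper":1},{"x":-344.5,"y":-137,"z":16,"rz":46,"gripper":1},{"x":-344.5,"y":-137,"z":16,"rz":46,"gripper":1},{"x":-344.5,"y":-137,"z":16,"rz":46,"gripper":1},{"x":-344.5,"y":-137,"z":16,"rz":46,"gripper":1},{"x":-344.5,"y":-137,"z":16,"rz":46,"gripper":1},{"x":-344.5,"y":-137,"z":16,"rz":46,"gripper":1}]' 40; python3 d.py .518 .2975 .215 109
```

```text
t 0.7 pos [0.2633 0.5669 0.2313] rpy [180.     0.   155.09] F [ 1.1 -0.4 -0.1] M [0.02 0.01 0.02] w 1.0 q [ 1.01  0.22  1.53 -0.    1.39 -0.13]
shift mm [-344.5 -137.    16.3] rv deg [ 0.   -0.   46.09]validation failed for argument at $[0]...
```

```bash
python3 -m jog '[{"x":-344.5,"y":-137.0,"z":16.0,"rx":0.0,"ry":0.0,"rz":46.0,"gripper":1.0},{"x":-344.5,"y":-137.0,"z":16.0,"rx":0.0,"ry":0.0,"rz":46.0,"gripper":1.0},{"x":-344.5,"y":-137.0,"z":16.0,"rx":0.0,"ry":0.0,"rz":46.0,"gripper":1.0},{"x":-344.5,"y":-137.0,"z":16.0,"rx":0.0,"ry":0.0,"rz":46.0,"gripper":1.0},{"x":-344.5,"y":-137.0,"z":16.0,"rx":0.0,"ry":0.0,"rz":46.0,"gripper":1.0},{"x":-344.5,"y":-137.0,"z":16.0,"rx":0.0,"ry":0.0,"rz":46.0,"gripper":1.0},{"x":-344.5,"y":-137.0,"z":16.0,"rx":0.0,"ry":0.0,"rz":46.0,"gripper":1.0},{"x":-344.5,"y":-137.0,"z":16.0,"rx":0.0,"ry":0.0,"rz":46.0,"gripper":1.0}]' 40; python3 d.py .518 .2975 .215 109
```

```text
t: 1.5
tcp_pos: [0.5207, 0.2939, 0.2153]
eef_rot: [3.141, 0.001, 1.9]
wrist_force: [0.5, 1.2, 0.3]
width: 0.998
t 1.5 pos [0.5207 0.2939 0.2153] rpy [1.7996e+02 7.0000e-02 1.0889e+02] F [0.5 1.2 0.3] M [ 0.05 -0.    0.04] w 0.998 q [ 0.38  0.17  1.62 -0.    1.36  0.05]
shift mm [ 4.2 -1.4  0.2] rv deg [ 0.04  0.07 -0.11]
```

```bash
python3 - <<'E'
from h import *
ims=[]
for c in("top","side"):
    im,d=r.grab_frame(c);np.save(f"pics/{c}1.npy",d);cv2.imwrite(f"pics/{c}1.png",im[:,:,::-1])
    u=proj(c,[.518,.2975,.17]).astype(int);x0,y0=max(u[0]-70,0),max(u[1]-80,0)
    ims.append(cv2.resize(im[y0:y0+140,x0:x0+130,::-1],(520-130,560-140),interpolation=cv2.INTER_CUBIC));print(c,x0,y0)
    s=r.get_state();print(np.round(s["tcp_pos"],4),proj(c,s["tcp_pos"]).round(1))
cv2.imwrite("pics/z3.png",np.hstack(ims))
E
python3 d.py .518 .2975 .215 109
```

```text
top 70 130
[0.5217 0.2927 0.2151] [135.5 205.5]
side 89 54
[0.5201 0.2947 0.2151] [158.  117.8]
t 1.6 pos [0.5201 0.2947 0.2151] rpy [1.7999e+02 4.0000e-02 1.0884e+02] F [-0.6 -0.6  0.5] M [-0.02 -0.01  0.06] w 0.999 q [ 0.38  0.17  1.62 -0.    1.36  0.06]
shift mm [ 3.3 -1.1  0.1] rv deg [ 0.01  0.04 -0.16]
```

View pics/z3.png

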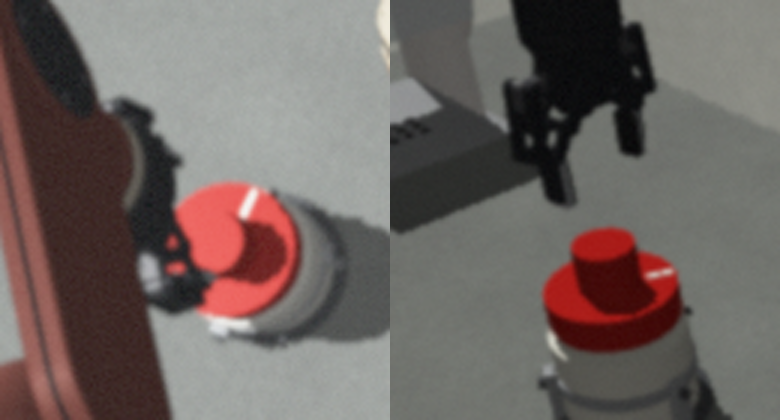

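Run:
```python
from h import *
R=np.radians(108.87);ex=np.array([np.cos(R),np.sin(R)]);ey=np.array([np.sin(R),-np.cos(R)])
for c in("top","side"):
    W=cloud(c,np.load(f"pics/{c}1.npy"));t=np.array([.5205,.294])
    m=(W[...,2]>.2)&(W[...,2]<.25)&(np.hypot(W[...,0]-t[0],W[...,1]-t[1])<.09)
    P=W[m];q=np.c_[(P[:,:2]-t)@ex,(P[:,:2]-t)@ey]*1000
    print(c,m.sum(),P[:,2].min())
    for sg in(-1,1):
        k=(q[:,1]*sg>20);z=P[k,2]
        if k.sum()==0: continue
        print(sg,k.sum(),"z",z.min().round(4),"x",np.percentile(q[k,0],[2,50,98]).round(1),"y",np.percentile(q[k,1],[2,50,98]).round(1))
```

```text
top 38 0.22908298794485205
-1 19 z 0.2313 x [-10.7  -7.5  -3.1] y [-53.1 -45.5 -39.9]
1 19 z 0.2291 x [-10.6  -8.6  -3.6] y [46.  46.8 58.7]
side 148 0.22845761272226878
-1 74 z 0.2285 x [-14.8  -9.4   4.2] y [-57.7 -50.8 -43.3]
1 74 z 0.2286 x [-14.8  -5.2   8. ] y [39.7 42.9 53.7]
```

```bash
python3 d.py .517 .298 .140 109
```

```text
t 1.6 pos [0.5201 0.2947 0.2151] rpy [1.7999e+02 4.0000e-02 1.0884e+02] F [-0.6 -0.6  0.5] M [-0.02 -0.01  0.06] w 0.999 q [ 0.38  0.17  1.62 -0.    1.36  0.06]
shift mm [ 4.1 -1.8 75.1] rv deg [ 0.01  0.04 -0.16]
```

```bash
python3 -m jog '[{"x":0.8,"y":-0.8,"z":25.0,"rx":0.0,"ry":0.0,"rz":0.0,"gripper":0.8},{"x":0.8,"y":-0.8,"z":45.0,"rx":0.0,"ry":0.0,"rz":0.0,"gripper":0.8},{"x":0.8,"y":-0.8,"z":60.0,"rx":0.0,"ry":0.0,"rz":0.0,"gripper":0.8},{"x":0.8,"y":-0.8,"z":70.0,"rx":0.0,"ry":0.0,"rz":0.0,"gripper":0.8},{"x":0.8,"y":-0.8,"z":75.0,"rx":0.0,"ry":0.0,"rz":0.0,"gripper":0.8},{"x":0.8,"y":-0.8,"z":75.0,"rx":0.0,"ry":0.0,"rz":0.0,"gripper":0.8}]' 40;  python3 d.py .517 .298 .135 109
```

```text
t: 2.2
tcp_pos: [0.5166, 0.2983, 0.1399]
eef_rot: [-3.141, -0.0, 1.904]
wrist_force: [-0.5, -0.3, 0.2]
width: 0.797
t 2.2 pos [0.5166 0.2983 0.1399] rpy [-179.96   -0.    109.12] F [-0.5 -0.3  0.2] M [-0.03 -0.03 -0.01] w 0.797 q [0.39 0.23 1.69 0.   1.22 0.06]
shift mm [-0.4  0.3  4.9] rv deg [-0.04 -0.    0.12]
```

```bash
python3 -m jog '[{"x":0.0,"y":0.0,"z":4.0,"rx":0.0,"ry":0.0,"rz":0.0,"gripper":0.72},{"x":0.0,"y":0.0,"z":8.0,"rx":0.0,"ry":0.0,"rz":0.0,"gripper":0.72},{"x":0.0,"y":0.0,"z":8.0,"rx":0.0,"ry":0.0,"rz":0.0,"gripper":0.72}]' 40
python3 - <<'E'
from h import *
im,d=r.grab_frame("side");s=r.get_state();print(s["wrist_force"])
cv2.imwrite("pics/z4.png",cv2.resize(im[80:200,110:230,::-1],None,fx=5,fy=5,interpolation=cv2.INTER_CUBIC))
E
```

```text
t: 2.5
tcp_pos: [0.5169, 0.2979, 0.1321]
eef_rot: [-3.141, 0.0, 1.904]
wrist_force: [0.0, -0.9, -0.2]
width: 0.72
[-0.02271806  0.15319783  0.12298533]
```

View pics/z4.png

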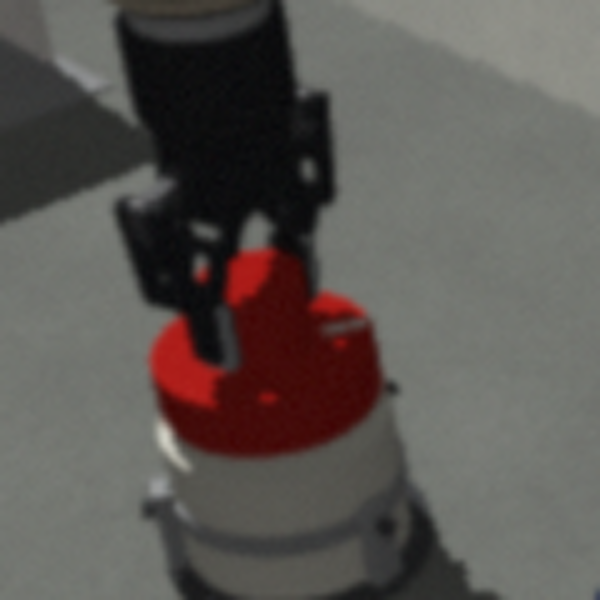

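The fingers straddle the hub, with the near tip at (225,365) in the zoom, just above the shoulder. I'll go lower and close.

```bash
python3 -m jog '[{"x":0.0,"y":0.0,"z":2.0,"rx":0.0,"ry":0.0,"rz":0.0,"gripper":0.66},{"x":0.0,"y":0.0,"z":4.0,"rx":0.0,"ry":0.0,"rz":0.0,"gripper":0.66},{"x":0.0,"y":0.0,"z":4.0,"rx":0.0,"ry":0.0,"rz":0.0,"gripper":0.66}]' 40; python3 -m jog '[{"x":0.0,"y":0.0,"z":0.0,"rx":0.0,"ry":0.0,"rz":0.0,"gripper":0.5},{"x":0.0,"y":0.0,"z":0.0,"rx":0.0,"ry":0.0,"rz":0.0,"gripper":0.3},{"x":0.0,"y":0.0,"z":0.0,"rx":0.0,"ry":0.0,"rz":0.0,"gripper":0.3},{"x":0.0,"y":0.0,"z":0.0,"rx":0.0,"ry":0.0,"rz":0.0,"gripper":0.3}]' 60
```

```text
t: 2.85
tcp_pos: [0.5168, 0.2979, 0.128]
eef_rot: [-3.141, 0.0, 1.904]
wrist_force: [0.4, 0.0, -0.7]
width: 0.658
t: 3.25
tcp_pos: [0.5169, 0.2979, 0.1284]
eef_rot: [-3.141, 0.0, 1.904]
wrist_force: [-1.4, -1.5, 2.2]
width: 0.6
```

```bash
python3 -m jog '[{"x":0.0,"y":0.0,"z":0.0,"rx":0.0,"ry":0.0,"rz":0.0,"gripper":0.3},{"x":0.0,"y":0.0,"z":2.0,"rx":0.0,"ry":0.0,"rz":0.0,"gripper":0.3},{"x":0.0,"y":0.0,"z":4.0,"rx":0.0,"ry":0.0,"rz":0.0,"gripper":0.3},{"x":0.0,"y":0.0,"z":6.0,"rx":0.0,"ry":0.0,"rz":0.0,"gripper":0.3},{"x":0.0,"y":0.0,"z":6.0,"rx":0.0,"ry":0.0,"rz":0.0,"gripper":0.3}]' 100; python3 d.py .517 .298 .122 109
```

```text
t: 3.75
tcp_pos: [0.5171, 0.298, 0.1236]
eef_rot: [3.141, 0.0, 1.904]
wrist_force: [-6.0, -2.7, 11.9]
width: 0.591
t 3.75 pos [0.5171 0.298  0.1236] rpy [179.98   0.   109.09] F [-6.  -2.7 11.9] M [-0.5   1.1  -0.01] w 0.591 q [ 0.39  0.25  1.7  -0.    1.19  0.06]
shift mm [-0.  -0.1  1.6] rv deg [0.02 0.   0.09]
```

```bash
python3 -m jog '[{"x":0.0,"y":0.0,"z":1.0,"rx":0.0,"ry":0.0,"rz":0.0,"gripper":0.3},{"x":0.0,"y":0.0,"z":1.6,"rx":0.0,"ry":0.0,"rz":0.0,"gripper":0.3},{"x":0.0,"y":0.0,"z":1.6,"rx":0.0,"ry":0.0,"rz":-6.0,"gripper":0.3},{"x":0.0,"y":0.0,"z":1.6,"rx":0.0,"ry":0.0,"rz":-12.0,"gripper":0.3},{"x":0.0,"y":0.0,"z":1.6,"rx":0.0,"ry":0.0,"rz":-18.0,"gripper":0.3}]' 100; python3 d.py .517 .298 .122 164
```

```text
t: 4.25
tcp_pos: [0.5173, 0.2987, 0.1228]
eef_rot: [3.14, -0.001, 2.222]
wrist_force: [-6.6, -0.1, 13.8]
width: 0.596
t 4.25 pos [0.5173 0.2987 0.1228] rpy [ 1.7991e+02 -4.0000e-02  1.2729e+02] F [-6.6 -0.1 13.8] M [-0.26  1.21 -0.49] w 0.596 q [ 0.39  0.25  1.7   0.    1.19 -0.26]
shift mm [-0.4 -0.6  0.8] rv deg [ 1.000e-01 -1.000e-02 -3.671e+01]
```

```bash
python3 -m jog '[{"x":0.0,"y":0.0,"z":0.8,"rx":0.0,"ry":0.0,"rz":-6.0,"gripper":0.3},{"x":0.0,"y":0.0,"z":0.8,"rx":0.0,"ry":0.0,"rz":-12.0,"gripper":0.3},{"x":0.0,"y":0.0,"z":0.8,"rx":0.0,"ry":0.0,"rz":-18.0,"gripper":0.3},{"x":0.0,"y":0.0,"z":0.8,"rx":0.0,"ry":0.0,"rz":-24.0,"gripper":0.3},{"x":0.0,"y":0.0,"z":0.8,"rx":0.0,"ry":0.0,"rz":-30.0,"gripper":0.3},{"x":0.0,"y":0.0,"z":0.8,"rx":0.0,"ry":0.0,"rz":-37.0,"gripper":0.3},{"x":0.0,"y":0.0,"z":0.8,"rx":0.0,"ry":0.0,"rz":-37.0,"gripper":0.3}]' 100; python3 d.py .517 .298 .132 164;  python3 - <<'E'
from h import *
im,d=r.grab_frame("side")
cv2.imwrite("pics/z5.png",cv2.resize(im[80:200,110:230,::-1],None,fx=5,fy=5,interpolation=cv2.INTER_CUBIC))
E
```

```text
t: 4.95
tcp_pos: [0.5174, 0.2986, 0.1222]
eef_rot: [3.14, 0.001, 2.868]
wrist_force: [-6.8, -1.4, 15.1]
width: 0.592
t 4.95 pos [0.5174 0.2986 0.1222] rpy [1.7992e+02 5.0000e-02 1.6430e+02] F [-6.8 -1.4 15.1] M [-0.37  1.18  0.43] w 0.592 q [ 0.39  0.25  1.7   0.    1.19 -0.91]
shift mm [ 0.2 -0.7 -9.8] rv deg [0.08 0.05 0.3 ]
```

View pics/z5.png

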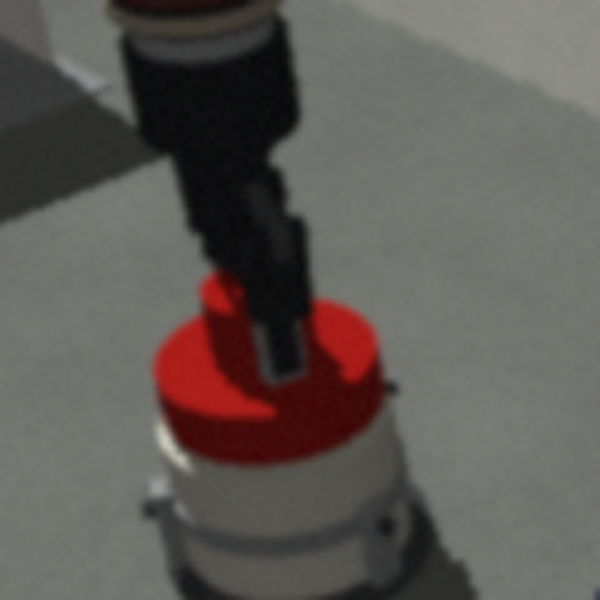

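The white line has left its old place at the right, so the cap turned with the gripper. Now I lift slowly.

```bash
python3 -m jog '[{"x":0.0,"y":0.0,"z":-3.0,"rx":0.0,"ry":0.0,"rz":0.0,"gripper":0.3},{"x":0.0,"y":0.0,"z":-7.0,"rx":0.0,"ry":0.0,"rz":0.0,"gripper":0.3},{"x":0.0,"y":0.0,"z":-11.0,"rx":0.0,"ry":0.0,"rz":0.0,"gripper":0.3},{"x":0.0,"y":0.0,"z":-15.0,"rx":0.0,"ry":0.0,"rz":0.0,"gripper":0.3},{"x":0.0,"y":0.0,"z":-15.0,"rx":0.0,"ry":0.0,"rz":0.0,"gripper":0.3}]' 100; python3 d.py .517 .298 .232 164
```

```text
t: 5.5
tcp_pos: [0.5171, 0.2979, 0.1348]
eef_rot: [3.141, 0.0, 2.864]
wrist_force: [-0.5, 0.2, -1.5]
width: 0.59
t 5.5 pos [0.5171 0.2979 0.1348] rpy [1.7999e+02 1.0000e-02 1.6408e+02] F [-0.5  0.2 -1.5] M [-0.01 -0.01 -0.05] w 0.59 q [ 0.39  0.24  1.69 -0.    1.21 -0.9 ]
shift mm [  0.1   0.  -97.2] rv deg [0.01 0.01 0.08]
```

```bash
python3 -m jog '[{"x":0.0,"y":0.0,"z":-20.0,"rx":0.0,"ry":0.0,"rz":0.0,"gripper":0.3},{"x":0.0,"y":0.0,"z":-45.0,"rx":0.0,"ry":0.0,"rz":0.0,"gripper":0.3},{"x":0.0,"y":0.0,"z":-75.0,"rx":0.0,"ry":0.0,"rz":0.0,"gripper":0.3},{"x":0.0,"y":0.0,"z":-100.0,"rx":0.0,"ry":0.0,"rz":0.0,"gripper":0.3},{"x":0.0,"y":0.0,"z":-120.0,"rx":0.0,"ry":0.0,"rz":0.0,"gripper":0.3},{"x":0.0,"y":0.0,"z":-120.0,"rx":0.0,"ry":0.0,"rz":0.0,"gripper":0.3}]' 100; python3 d.py .511 -.279 .25 120
```

```text
t: 6.1
tcp_pos: [0.5187, 0.2986, 0.258]
eef_rot: [3.138, 0.005, 2.864]
wrist_force: [0.6, -0.2, -2.0]
width: 0.598
t 6.1 pos [0.5187 0.2986 0.258 ] rpy [179.8    0.26 164.08] F [ 0.6 -0.2 -2. ] M [ 0.02 -0.05 -0.01] w 0.598 q [ 0.39  0.14  1.57 -0.    1.43 -0.9 ]
shift mm [-151.  -557.5    6.8] rv deg [ 0.29  0.17 44.08]
```

Quick look inside the open jar while travelling is best done later; now I carry the cap to the dish.

```bash
python3 -m jog '[{"x":-10.0,"y":-36.0,"z":0.0,"rx":0.0,"ry":0.0,"rz":5.0,"gripper":0.3},{"x":-22.0,"y":-82.0,"z":0.0,"rx":0.0,"ry":0.0,"rz":12.0,"gripper":0.3},{"x":-35.0,"y":-129.0,"z":0.0,"rx":0.0,"ry":0.0,"rz":18.0,"gripper":0.3},{"x":-48.0,"y":-176.0,"z":0.0,"rx":0.0,"ry":0.0,"rz":24.0,"gripper":0.3},{"x":-61.0,"y":-223.0,"z":0.0,"rx":0.0,"ry":0.0,"rz":30.0,"gripper":0.3},{"x":-74.0,"y":-270.0,"z":0.0,"rx":0.0,"ry":0.0,"rz":36.0,"gripper":0.3},{"x":-87.0,"y":-317.0,"z":0.0,"rx":0.0,"ry":0.0,"rz":40.0,"gripper":0.3},{"x":-100.0,"y":-364.0,"z":0.0,"rx":0.0,"ry":0.0,"rz":44.0,"gripper":0.3}]' 100; python3 d.py .511 -.279 .25 120
```

```text
t: 6.9
tcp_pos: [0.5123, -0.0812, 0.2528]
eef_rot: [-3.14, -0.002, 2.093]
wrist_force: [0.6, 0.5, -1.1]
width: 0.595
t 6.9 pos [ 0.5123 -0.0812  0.2528] rpy [-1.7992e+02 -9.0000e-02  1.1992e+02] F [ 0.6  0.5 -1.1] M [-0.04 -0.08 -0.04] w 0.595 q [-0.31 -0.05  1.77  0.    1.42 -0.83]
shift mm [-170.8  -99.7    2.7] rv deg [-0.08 -0.09 -0.08]
```

```bash
python3 -m jog '[{"x":-40.0,"y":-23.0,"z":0.0,"rx":0.0,"ry":0.0,"rz":0.0,"gripper":0.3},{"x":-80.0,"y":-46.0,"z":0.0,"rx":0.0,"ry":0.0,"rz":0.0,"gripper":0.3},{"x":-120.0,"y":-70.0,"z":0.0,"rx":0.0,"ry":0.0,"rz":0.0,"gripper":0.3},{"x":-155.0,"y":-90.0,"z":0.0,"rx":0.0,"ry":0.0,"rz":0.0,"gripper":0.3},{"x":-170.0,"y":-99.0,"z":0.0,"rx":0.0,"ry":0.0,"rz":0.0,"gripper":0.3},{"x":-170.0,"y":-99.0,"z":0.0,"rx":0.0,"ry":0.0,"rz":0.0,"gripper":0.3},{"x":-170.0,"y":-99.0,"z":0.0,"rx":0.0,"ry":0.0,"rz":0.0,"gripper":0.3}]' 100
python3 - <<'E'
from h import *
for c in("top","side"):
    im,d=r.grab_frame(c);np.save(f"pics/{c}2.npy",d);cv2.imwrite(f"pics/{c}2.png",im[:,:,::-1])
E
python3 d.py .511 -.279 .06 120
```

```text
t: 7.6
tcp_pos: [0.5124, -0.2755, 0.2533]
eef_rot: [-3.141, -0.003, 2.095]
wrist_force: [0.7, 0.3, -1.5]
width: 0.598
t 7.7 pos [ 0.5129 -0.2747  0.2541] rpy [-1.7999e+02 -9.0000e-02  1.2016e+02] F [ 0.2  0.7 -0.8] M [ 0.02  0.   -0.  ] w 0.595 q [-0.63  0.1   1.61  0.    1.42 -1.15]
shift mm [ -3.1  -3.8 194.1] rv deg [-0.01 -0.09  0.16]
```

View pics/top2.png

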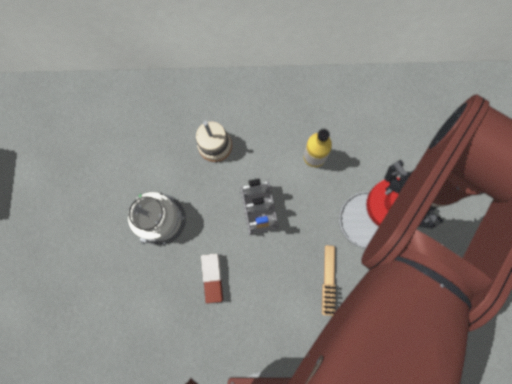

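View pics/side2.png

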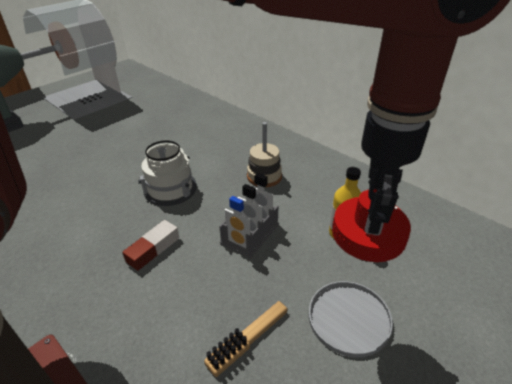

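Run:
```python
from h import *
c="side";d=np.load("pics/side2.npy");W=cloud(c,d);im=cv2.imread("pics/side2.png");B,G,R=[im[...,i].astype(int) for i in range(3)]
red=(R>60)&(G<R*.4)&(B<R*.4);red[:,:300]=0
for z in(.2545,):
    Q=W[red&(abs(W[...,2]-z)<.006)];print(len(Q),((Q.max(0)+Q.min(0))/2).round(4),np.ptp(Q,axis=0).round(4),np.median(Q[:,2]))
Q=Q[:,:2]
# edge circle via hull
h=cv2.convexHull((Q*1000).astype(np.float32));print(cv2.minEnclosingCircle(h))
# jar top crop
a=cv2.resize(cv2.imread("pics/top2.png")[185:250,115:195],None,fx=7,fy=7,interpolation=cv2.INTER_CUBIC)
b=cv2.resize(im[135:205,130:200],None,fx=6.5,fy=6.5,interpolation=cv2.INTER_CUBIC)
cv2.imwrite("pics/z6a.png",a);cv2.imwrite("pics/z6b.png",b)
```

```text
2023 [ 0.5076 -0.277   0.2545] [0.1057 0.1117 0.012 ] 0.25479773941357037
((509.8233947753906, -276.4079284667969), 56.496002197265625)
```

View pics/z6a.png

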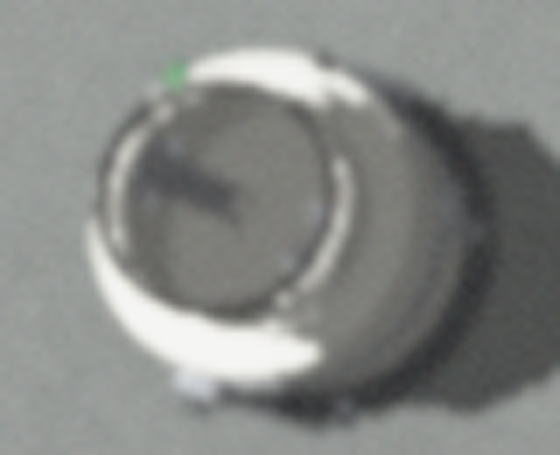

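View pics/z6b.png

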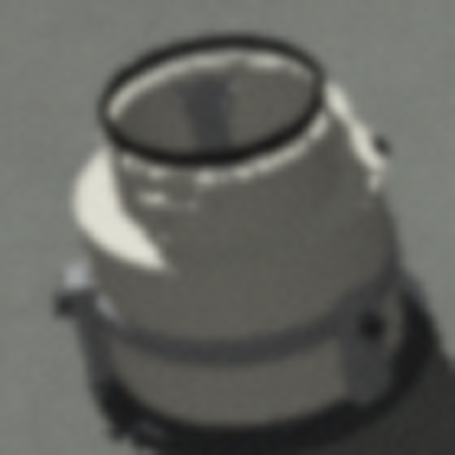

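```bash
python3 - <<'E'
from h import *
ctr={"top":np.array([.5197,.2993]),"side":np.array([.5158,.2953])}
for c,n,uv in(("top","green",(140.3,195.4)),("top","black",(161.2,194.2)),("side","black",(188.3,157.3))):
    for z in(.08,.09,.095,.1):
        P=atz(c,uv,z)[:2]-ctr[c];print(c,n,z,np.degrees(np.arctan2(P[1],P[0])).round(1),np.hypot(*P).round(4))
E
python3 -m jog '[{"x":-2.0,"y":-2.5,"z":35.0,"rx":0.0,"ry":0.0,"rz":0.0,"gripper":0.3},{"x":-2.0,"y":-2.5,"z":75.0,"rx":0.0,"ry":0.0,"rz":0.0,"gripper":0.3},{"x":-2.0,"y":-2.5,"z":115.0,"rx":0.0,"ry":0.0,"rz":0.0,"gripper":0.3},{"x":-2.0,"y":-2.5,"z":150.0,"rx":0.0,"ry":0.0,"rz":0.0,"gripper":0.3},{"x":-2.0,"y":-2.5,"z":175.0,"rx":0.0,"ry":0.0,"rz":0.0,"gripper":0.3},{"x":-2.0,"y":-2.5,"z":190.0,"rx":0.0,"ry":0.0,"rz":0.0,"gripper":0.3},{"x":-2.0,"y":-2.5,"z":198.0,"rx":0.0,"ry":0.0,"rz":0.0,"gripper":0.3},{"x":-2.0,"y":-2.5,"z":198.0,"rx":0.0,"ry":0.0,"rz":0.0,"gripper":0.3}]' 100; python3 d.py .5113 -.279 .031 120
```

```text
top green 0.08 31.7 0.062
top green 0.09 29.8 0.0584
top green 0.095 28.7 0.0566
top green 0.1 27.6 0.0548
top black 0.08 -22.7 0.06
top black 0.09 -26.2 0.0594
top black 0.095 -28.0 0.0592
top black 0.1 -29.7 0.059
side black 0.08 -15.3 0.0647
side black 0.09 -28.8 0.0615
side black 0.095 -35.8 0.0612
side black 0.1 -42.8 0.0619
t: 8.5
tcp_pos: [0.5118, -0.2785, 0.0566]
eef_rot: [-3.141, -0.001, 2.097]
wrist_force: [-0.2, 0.6, -1.7]
width: 0.594
t 8.5 pos [ 0.5118 -0.2785  0.0566] rpy [-1.7998e+02 -4.0000e-02  1.2014e+02] F [-0.2  0.6 -1.7] M [-0.01 -0.03  0.01] w 0.594 q [-0.63  0.31  1.77  0.    1.06 -1.16]
shift mm [-0.2 -0.7 25.6] rv deg [-0.02 -0.04  0.14]
```

```bash
python3 -m jog '[{"x":0.0,"y":-0.5,"z":8.0,"rx":0.0,"ry":0.0,"rz":0.0,"gripper":0.3},{"x":0.0,"y":-0.5,"z":15.0,"rx":0.0,"ry":0.0,"rz":0.0,"gripper":0.3},{"x":0.0,"y":-0.5,"z":20.0,"rx":0.0,"ry":0.0,"rz":0.0,"gripper":0.3},{"x":0.0,"y":-0.5,"z":23.0,"rx":0.0,"ry":0.0,"rz":0.0,"gripper":0.3},{"x":0.0,"y":-0.5,"z":25.0,"rx":0.0,"ry":0.0,"rz":0.0,"gripper":0.3},{"x":0.0,"y":-0.5,"z":25.0,"rx":0.0,"ry":0.0,"rz":0.0,"gripper":0.3}]' 100; python3 d.py .5113 -.279 .031 120
```

```text
t: 9.1
tcp_pos: [0.5114, -0.2796, 0.0319]
eef_rot: [3.142, 0.0, 2.096]
wrist_force: [-0.4, 0.6, -2.5]
width: 0.596
t 9.1 pos [ 0.5114 -0.2796  0.0319] rpy [1.8000e+02 1.0000e-02 1.2008e+02] F [-0.4  0.6 -2.5] M [-0.04 -0.03 -0.02] w 0.596 q [-0.64  0.35  1.78  0.    1.02 -1.16]
shift mm [0.5 0.2 0.9] rv deg [0.   0.01 0.08]
```

```bash
python3 -m jog '[{"x":0.0,"y":0.0,"z":1.0,"rx":0.0,"ry":0.0,"rz":0.0,"gripper":0.3},{"x":0.0,"y":0.0,"z":2.0,"rx":0.0,"ry":0.0,"rz":0.0,"gripper":0.3},{"x":0.0,"y":0.0,"z":2.0,"rx":0.0,"ry":0.0,"rz":0.0,"gripper":0.3}]' 60; python3 d.py .5113 -.279 .031 120
```

```text
t: 9.4
tcp_pos: [0.5116, -0.2797, 0.0316]
eef_rot: [-3.142, 0.0, 2.096]
wrist_force: [-4.6, 2.8, 10.8]
width: 0.593
t 9.4 pos [ 0.5116 -0.2797  0.0316] rpy [-1.8000e+02  2.0000e-02  1.2009e+02] F [-4.6  2.8 10.8] M [ 0.34  0.8  -0.07] w 0.593 q [-0.64  0.35  1.78 -0.    1.02 -1.16]
shift mm [0.8 0.1 0.6] rv deg [-0.    0.02  0.09]
```

```bash
python3 -m jog '[{"x":0.0,"y":0.0,"z":-1.2,"rx":0.0,"ry":0.0,"rz":0.0,"gripper":0.3},{"x":0.0,"y":0.0,"z":-1.2,"rx":0.0,"ry":0.0,"rz":0.0,"gripper":0.8},{"x":0.0,"y":0.0,"z":-1.2,"rx":0.0,"ry":0.0,"rz":0.0,"gripper":0.85},{"x":0.0,"y":0.0,"z":-1.2,"rx":0.0,"ry":0.0,"rz":0.0,"gripper":0.85},{"x":0.0,"y":0.0,"z":-20.0,"rx":0.0,"ry":0.0,"rz":0.0,"gripper":0.85},{"x":0.0,"y":0.0,"z":-60.0,"rx":0.0,"ry":0.0,"rz":0.0,"gripper":0.85},{"x":0.0,"y":0.0,"z":-110.0,"rx":0.0,"ry":0.0,"rz":0.0,"gripper":0.85},{"x":0.0,"y":0.0,"z":-150.0,"rx":0.0,"ry":0.0,"rz":0.0,"gripper":0.85}]' 60
python3 - <<'E'
from h import *
for c in("top","side"):
    im,d=r.grab_frame(c);np.save(f"pics/{c}3.npy",d);cv2.imwrite(f"pics/{c}3.png",im[:,:,::-1])
E
python3 d.py .497 .0083 .20 101
```

```text
t: 10.2
tcp_pos: [0.5116, -0.2797, 0.1824]
eef_rot: [3.141, 0.001, 2.096]
wrist_force: [1.2, -0.8, -0.4]
width: 0.852
t 10.3 pos [ 0.515  -0.2821  0.1878] rpy [179.7    0.68 120.09] F [-1.4 -0.   0.8] M [-0.01  0.02  0.02] w 0.854 q [-0.64  0.15  1.68  0.    1.29 -1.16]
shift mm [260.1 130.1 -14.7] rv deg [ 0.41  0.63 19.09]
```

View pics/side3.png

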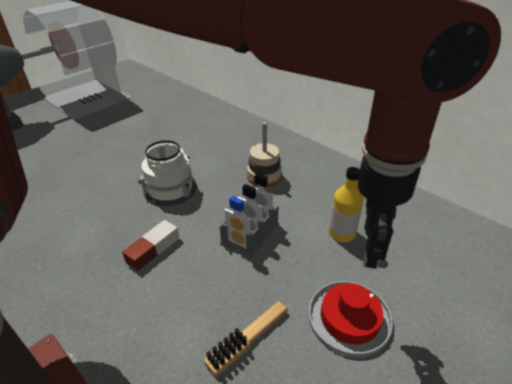

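The cap lies flat and centred in the dish at about (352,315) in the side view. Next, the exact pose of the rack and the blue tab.

Run:
```python
from h import *
from scipy.optimize import minimize
for c,f0 in(("top","top0"),("side","side3")):
    im=cv2.imread(f"pics/{f0}.png").astype(int);W=cloud(c,np.load(f"pics/{f0}.npy"))
    m=(abs(W[...,2]-.144)<.004)&(np.hypot(W[...,0]-.54,W[...,1]-.015)<.09)
    P=W[m];print(c,len(P))
    # cluster along x-ish at pitch 48mm
    from scipy.cluster.vq import kmeans2
    C,l=kmeans2(P[:,:2],np.array([[.497,.008],[.544,.017],[.591,.027]]),minit="matrix")
    for k in range(3):
        Q=P[l==k];rr=cv2.minAreaRect((Q[:,:2]*1000).astype(np.float32));print(len(Q),np.round(rr[0],1),np.round(rr[1],1),round(rr[2],1))
    v=C[2]-C[0];print("yaw",np.degrees(np.arctan2(v[1],v[0])),np.hypot(*v))
    # joint silhouettes: three tabs fixed pitch 48
    B,G,R=[im[...,i] for i in range(3)]
    bl=((B>45)&(B>1.35*R)&(B>1.25*G)).astype(np.uint8);bl[:,:200]=0;bl[:,300:]=0
    g=lambda p:abs(sil(c,[box(p[0],p[1],.118,.144,.014,.03,np.radians(11))])-bl).sum()
    o=minimize(g,[.497,.008],method="Nelder-Mead",options=dict(initial_simplex=[[.495,.008],[.501,.009],[.496,.013]],xatol=1e-4));print("blue sil",o.x.round(4),o.fun,bl.sum())
```

```text
top 201
66 [498.7  10.1] [14.5 27.4] 3.1
67 [545.7  18.8] [13.2 29.7] 9.5
68 [593.   28.3] [14.5 29.3] 12.6
yaw 10.859384569508924 0.09548975325578421
blue sil [0.4994 0.0103] 13.070588235294117 91
side 201
73 [493.8   5.9] [14.5 29.1] 8.3
67 [540.   14.8] [15.  28.8] 7.8
61 [587.7  22.6] [15.2 27.8] 4.5
yaw 10.291429894436208 0.09548467961468607
blue sil [0.4963 0.0068] 38.06666666666667 176
```

```bash
python3 -m jog '[{"x":45.0,"y":23.0,"z":-10.0,"rx":0.0,"ry":0.0,"rz":4.0,"gripper":0.42},{"x":90.0,"y":46.0,"z":-20.0,"rx":0.0,"ry":0.0,"rz":8.0,"gripper":0.42},{"x":135.0,"y":69.0,"z":-20.0,"rx":0.0,"ry":0.0,"rz":12.0,"gripper":0.42},{"x":180.0,"y":92.0,"z":-20.0,"rx":0.0,"ry":0.0,"rz":16.0,"gripper":0.42},{"x":220.0,"y":113.0,"z":-20.0,"rx":0.0,"ry":0.0,"rz":19.5,"gripper":0.42},{"x":248.0,"y":127.0,"z":-20.0,"rx":0.0,"ry":0.0,"rz":19.5,"gripper":0.42},{"x":256.5,"y":131.3,"z":-20.0,"rx":0.0,"ry":0.0,"rz":19.5,"gripper":0.42},{"x":256.5,"y":131.3,"z":-20.0,"rx":0.0,"ry":0.0,"rz":19.5,"gripper":0.42}]' 60; python3 -m jog '[{"x":0.0,"y":0.0,"z":0.0,"rx":0.0,"ry":0.0,"rz":0.0,"gripper":0.42},{"x":0.0,"y":0.0,"z":0.0,"rx":0.0,"ry":0.0,"rz":0.0,"gripper":0.42}]' 60;python3 d.py .4968 .0082 .165 100.6
```

```text
t: 11.1
tcp_pos: [0.4961, 0.0093, 0.1994]
eef_rot: [-3.141, 0.0, 1.758]
wrist_force: [-0.6, -0.0, -0.7]
width: 0.421
t: 11.3
tcp_pos: [0.4965, 0.0069, 0.1997]
eef_rot: [-3.141, 0.0, 1.754]
wrist_force: [0.4, -0.8, -0.0]
width: 0.422
t 11.3 pos [0.4965 0.0069 0.1997] rpy [-1.7998e+02  2.0000e-02  1.0050e+02] F [ 0.4 -0.8 -0. ] M [ 0.02  0.06 -0.04] w 0.422 q [-0.14 -0.06  1.89 -0.    1.32 -0.33]
shift mm [ 1.2  0.5 34.7] rv deg [-0.02  0.02 -0.1 ]
```

```bash
python3 -m jog '[{"x":1.0,"y":0.3,"z":15.0,"rx":0.0,"ry":0.0,"rz":0.0,"gripper":0.42},{"x":1.0,"y":0.3,"z":35.0,"rx":0.0,"ry":0.0,"rz":0.0,"gripper":0.42},{"x":1.0,"y":0.3,"z":45.0,"rx":0.0,"ry":0.0,"rz":0.0,"gripper":0.42},{"x":1.0,"y":0.3,"z":45.0,"rx":0.0,"ry":0.0,"rz":0.0,"gripper":0.42}]' 60
python3 - <<'E'
from h import *
ims=[]
for c in("top","side"):
    im,d=r.grab_frame(c)
    u=proj(c,[.5,.008,.14]).astype(int)
    ims.append(cv2.resize(im[u[1]-50:u[1]+50,u[0]-40:u[0]+40,::-1],None,fx=5,fy=5,interpolation=cv2.INTER_CUBIC))
cv2.imwrite("pics/z7.png",np.hstack(ims))
E
```

```text
t: 11.7
tcp_pos: [0.4948, 0.009, 0.1523]
eef_rot: [-3.137, -0.001, 1.754]
wrist_force: [-0.2, -0.2, -0.3]
width: 0.424
```

View pics/z7.png

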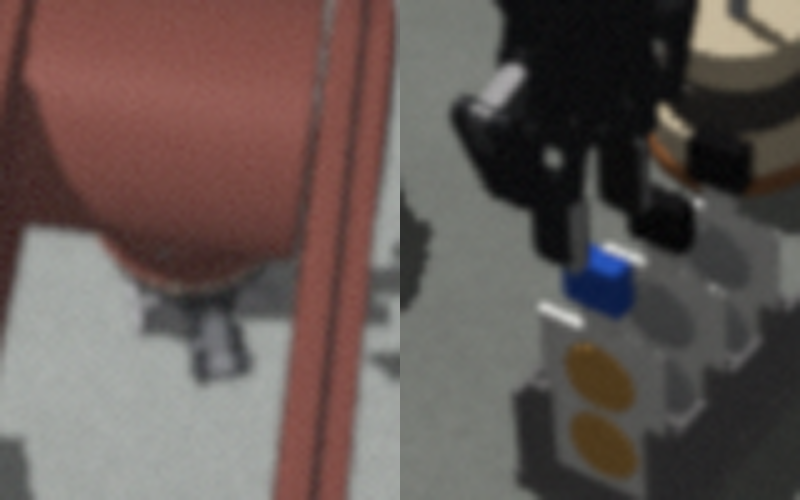

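The near finger, at (560,230) in the zoom, is on one side of the blue tab at (600,275). The far finger is on the other side, in front of the black tab. I'll descend.

```bash
python3 -m jog '[{"x":0.0,"y":0.0,"z":5.0,"rx":0.0,"ry":0.0,"rz":0.0,"gripper":0.42},{"x":0.0,"y":0.0,"z":15.0,"rx":0.0,"ry":0.0,"rz":0.0,"gripper":0.42},{"x":0.0,"y":0.0,"z":15.0,"rx":0.0,"ry":0.0,"rz":0.0,"gripper":0.42}]' 60; python3 d.py .4968 .0082 .117 100.6
```

```text
t: 12.1
tcp_pos: [0.4956, 0.0095, 0.1386]
eef_rot: [-3.14, -0.001, 1.756]
wrist_force: [-0.8, 0.1, -0.1]
width: 0.419
t 12.1 pos [0.4956 0.0095 0.1386] rpy [-1.7989e+02 -4.0000e-02  1.0059e+02] F [-0.8  0.1 -0.1] M [-0.02  0.03  0.  ] w 0.419 q [-0.14  0.    1.95 -0.    1.2  -0.32]
shift mm [-1.5  1.  21.5] rv deg [-0.11 -0.04 -0.01]
```

```bash
python3 -m jog '[{"x":-0.8,"y":0.5,"z":8.0,"rx":0.0,"ry":0.0,"rz":0.0,"gripper":0.42},{"x":-0.8,"y":0.5,"z":16.0,"rx":0.0,"ry":0.0,"rz":0.0,"gripper":0.42},{"x":-0.8,"y":0.5,"z":22.0,"rx":0.0,"ry":0.0,"rz":0.0,"gripper":0.42},{"x":-0.8,"y":0.5,"z":22.0,"rx":0.0,"ry":0.0,"rz":0.0,"gripper":0.42}]' 30; python3 d.py .4968 .0082 .117 100.6;  python3 -m jog '[{"x":0.0,"y":0.0,"z":0.0,"rx":0.0,"ry":0.0,"rz":0.0,"gripper":0.25},{"x":0.0,"y":0.0,"z":0.0,"rx":0.0,"ry":0.0,"rz":0.0,"gripper":0.15},{"x":0.0,"y":0.0,"z":0.0,"rx":0.0,"ry":0.0,"rz":0.0,"gripper":0.05},{"x":0.0,"y":0.0,"z":0.0,"rx":0.0,"ry":0.0,"rz":0.0,"gripper":0.0},{"x":0.0,"y":0.0,"z":0.0,"rx":0.0,"ry":0.0,"rz":0.0,"gripper":0.0},{"x":0.0,"y":0.0,"z":0.0,"rx":0.0,"ry":0.0,"rz":0.0,"gripper":0.0}]' 30; python3 d.py .4968 .0082 .117 100.6
```

```text
t: 12.5
tcp_pos: [0.4961, 0.0088, 0.1165]
eef_rot: [-3.139, -0.001, 1.756]
wrist_force: [-0.3, 0.6, 0.3]
width: 0.42
t 12.5 pos [0.4961 0.0088 0.1165] rpy [-1.7987e+02 -4.0000e-02  1.0059e+02] F [-0.3  0.6  0.3] M [-0.03 -0.   -0.06] w 0.42 q [-0.14  0.03  1.96 -0.    1.15 -0.33]
shift mm [-0.7  0.6 -0.5] rv deg [-0.13 -0.04 -0.01]
t: 13.1
tcp_pos: [0.4972, 0.0086, 0.1181]
eef_rot: [3.141, 0.0, 1.756]
wrist_force: [-1.4, -0.1, 1.0]
width: 0.155
t 13.1 pos [0.4972 0.0086 0.1181] rpy [1.7999e+02 1.0000e-02 1.0059e+02] F [-1.4 -0.1  1. ] M [ 0.01  0.2  -0.  ] w 0.155 q [-0.14  0.03  1.96 -0.    1.15 -0.33]
shift mm [-0.3 -0.4  1.1] rv deg [ 0.01  0.01 -0.01]
```

```bash
python3 -m jog '[{"x":0.0,"y":0.0,"z":0.0,"rx":0.0,"ry":0.0,"rz":0.0,"gripper":0.0},{"x":0.0,"y":0.0,"z":-5.0,"rx":0.0,"ry":0.0,"rz":0.0,"gripper":0.0},{"x":0.0,"y":0.0,"z":-15.0,"rx":0.0,"ry":0.0,"rz":0.0,"gripper":0.0},{"x":0.0,"y":0.0,"z":-30.0,"rx":0.0,"ry":0.0,"rz":0.0,"gripper":0.0},{"x":0.0,"y":0.0,"z":-50.0,"rx":0.0,"ry":0.0,"rz":0.0,"gripper":0.0},{"x":0.0,"y":0.0,"z":-70.0,"rx":0.0,"ry":0.0,"rz":0.0,"gripper":0.0},{"x":0.0,"y":0.0,"z":-95.0,"rx":0.0,"ry":0.0,"rz":0.0,"gripper":0.0}]' 60;python3 -m jog '[{"x":0.0,"y":0.0,"z":-30.0,"rx":0.0,"ry":0.0,"rz":0.0,"gripper":0.0},{"x":0.0,"y":0.0,"z":-55.0,"rx":0.0,"ry":0.0,"rz":0.0,"gripper":0.0},{"x":0.0,"y":0.0,"z":-65.0,"rx":0.0,"ry":0.0,"rz":0.0,"gripper":0.0},{"x":0.0,"y":0.0,"z":-65.0,"rx":0.0,"ry":0.0,"rz":0.0,"gripper":0.0},{"x":0.0,"y":0.0,"z":-65.0,"rx":0.0,"ry":0.0,"rz":0.0,"gripper":0.0}]' 60
python3 - <<'E'
from h import *
im,d=r.grab_frame("side");np.save("pics/side4.npy",d);cv2.imwrite("pics/side4.png",im[:,:,::-1])
E
python3 d.py .517 .298 .276 66
```

```text
t: 13.8
tcp_pos: [0.4967, 0.0087, 0.2138]
eef_rot: [-3.141, -0.0, 1.756]
wrist_force: [1.3, 0.7, -1.5]
width: 0.15
t: 14.3
tcp_pos: [0.4966, 0.0087, 0.2769]
eef_rot: [-3.14, -0.0, 1.756]
wrist_force: [-0.4, -0.5, -1.9]
width: 0.155
t 14.35 pos [0.4963 0.0088 0.2762] rpy [-1.7986e+02 -5.0000e-02  1.0059e+02] F [-0.8 -0.5 -0.9] M [-0.05 -0.05 -0.05] w 0.151 q [-0.14 -0.12  1.79  0.    1.47 -0.33]
shift mm [280.5  73.5   0.3] rv deg [-0.15 -0.   34.59]
```

View pics/side4.png

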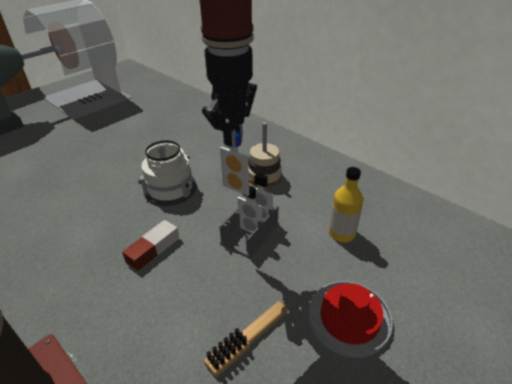

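```bash
python3 -m jog '[{"x":25.0,"y":6.0,"z":0.0,"rx":0.0,"ry":0.0,"rz":4.0,"gripper":0.0},{"x":65.0,"y":17.0,"z":0.0,"rx":0.0,"ry":0.0,"rz":10.0,"gripper":0.0},{"x":110.0,"y":29.0,"z":0.0,"rx":0.0,"ry":0.0,"rz":16.0,"gripper":0.0},{"x":155.0,"y":40.0,"z":0.0,"rx":0.0,"ry":0.0,"rz":22.0,"gripper":0.0},{"x":200.0,"y":52.0,"z":0.0,"rx":0.0,"ry":0.0,"rz":28.0,"gripper":0.0},{"x":240.0,"y":63.0,"z":0.0,"rx":0.0,"ry":0.0,"rz":32.0,"gripper":0.0},{"x":268.0,"y":70.0,"z":0.0,"rx":0.0,"ry":0.0,"rz":34.6,"gripper":0.0},{"x":280.0,"y":73.5,"z":0.0,"rx":0.0,"ry":0.0,"rz":34.6,"gripper":0.0}]' 60; python3 -m jog '[{"x":0.0,"y":0.0,"z":0.0,"rx":0.0,"ry":0.0,"rz":0.0,"gripper":0.0},{"x":0.0,"y":0.0,"z":0.0,"rx":0.0,"ry":0.0,"rz":0.0,"gripper":0.0},{"x":0.0,"y":0.0,"z":0.0,"rx":0.0,"ry":0.0,"rz":0.0,"gripper":0.0}]' 60
python3 - <<'E'
from h import *
for c in("top","side"):
    im,d=r.grab_frame(c);np.save(f"pics/{c}5.npy",d);cv2.imwrite(f"pics/{c}5.png",im[:,:,::-1])
    cv2.imwrite(f"pics/{c}5z.png",cv2.resize(im[60:240,90:250,::-1],None,fx=3.3,fy=3.3,interpolation=cv2.INTER_CUBIC))
E
python3 d.py .517 .298 .276 66
```

```text
t: 15.15
tcp_pos: [0.5166, 0.2997, 0.2754]
eef_rot: [-3.139, 0.002, 1.154]
wrist_force: [0.0, -0.5, -1.1]
width: 0.155
t: 15.45
tcp_pos: [0.518, 0.2959, 0.2775]
eef_rot: [-3.141, 0.001, 1.151]
wrist_force: [0.1, -0.3, -1.3]
width: 0.154
t 15.55 pos [0.5181 0.2961 0.278 ] rpy [1.7999e+02 1.0000e-02 6.5900e+01] F [ 1.   0.8 -1.6] M [0.01 0.01 0.03] w 0.147 q [ 0.39  0.13  1.55 -0.    1.47  0.81]
shift mm [ 1.3 -1.8  2. ] rv deg [ 0.01  0.01 -0.1 ]
```

View pics/top5z.png

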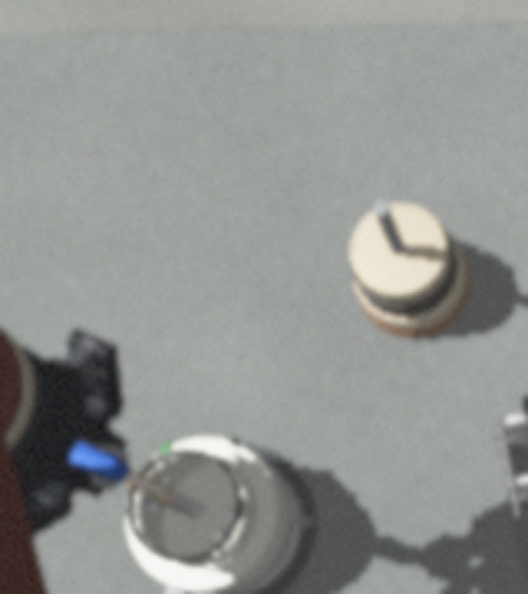

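View pics/side5z.png

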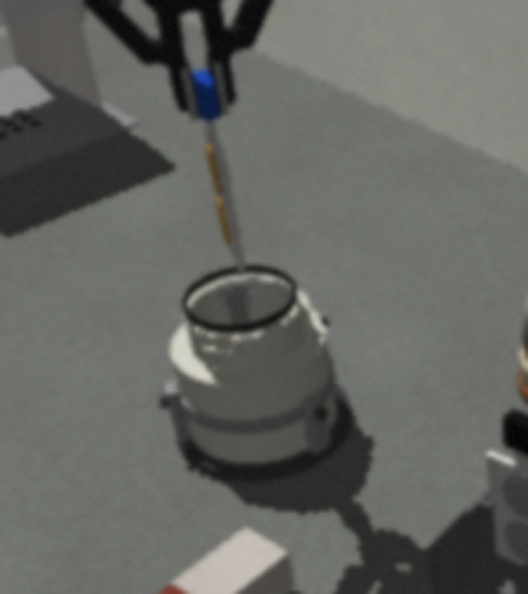

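Run:
```python
from h import *
t=np.array([.5181,.2961]);a=np.radians(-24.1)
foot=.278-.110
for c in("top","side"):
    im=cv2.imread(f"pics/{c}5.png");x0,y0=90,60;s=5
    big=cv2.resize(im[60:180,90:200],None,fx=s,fy=s,interpolation=cv2.INTER_CUBIC)
    def dr(P,col):
        q=np.round((proj(c,P)-[x0,y0]+.5)*s).astype(int)
        return q
    for z0,z1,dx,dy,col in((foot,foot+.094,.005,.064,(0,255,255)),(foot+.110,foot+.136,.014,.03,(0,255,0))):
        q=dr(box(*t,z0,z1,dx,dy,a),0);h=cv2.convexHull(q.astype(np.int32));cv2.polylines(big,[h],True,col,1)
    for rr,z in((.043,.129),):
        off={"top":(.5197,.2993),"side":(.5158,.2953)}[c]
        cv2.polylines(big,[dr(circ(*off,z,rr),0).astype(np.int32)],True,(255,0,255),1)
    cv2.imwrite(f"pics/{c}5o.png",big)
W=cloud("side",np.load("pics/side5.npy"));m=(W[...,2]>.155)&(W[...,2]<.265)&(np.hypot(W[...,0]-.516,W[...,1]-.296)<.05)
P=W[m];ex=np.array([np.cos(a),np.sin(a)]);ey=np.array([-ex[1],ex[0]])
q=np.c_[(P[:,:2]-t)@ex,(P[:,:2]-t)@ey]*1000
for z in np.arange(.155,.265,.015):
    k=abs(P[:,2]-z-.0075)<.0075
    if k.sum(): print(z.round(3),k.sum(),"x",np.percentile(q[k,0],[5,50,95]).round(1),"y",np.percentile(q[k,1],[5,50,95]).round(1))
```

```text
0.17 23 x [-4.9 -2.6  1.4] y [-34.1 -31.3   2.8]
0.185 28 x [-4.9 -2.8  1.5] y [-35.1 -28.7   4.6]
0.2 34 x [-4.8 -2.6  1.3] y [-34.7 -17.9  19.6]
0.215 24 x [-4.7 -2.1  1.6] y [-35.6 -30.8  -0.8]
0.23 34 x [-4.6 -2.5  2. ] y [-34.7 -22.5  12. ]
0.245 37 x [-4.6 -2.4  1.5] y [-34.4 -18.4  19.6]
0.26 16 x [-2.6 -0.7  1.8] y [-32.3 -17.1   8.1]
```

View pics/side5o.png

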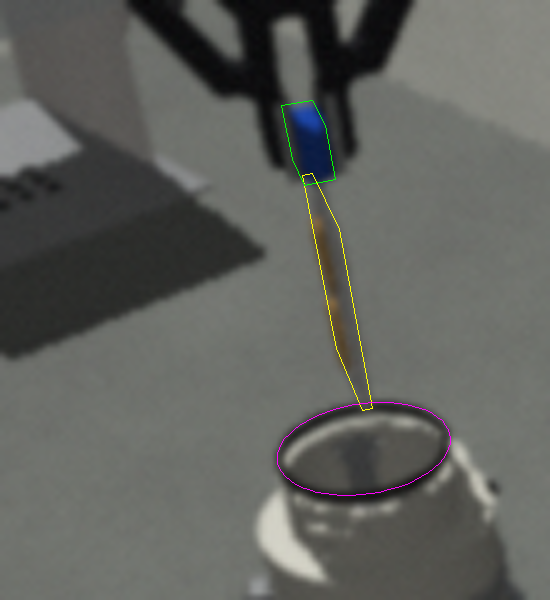

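View pics/top5o.png

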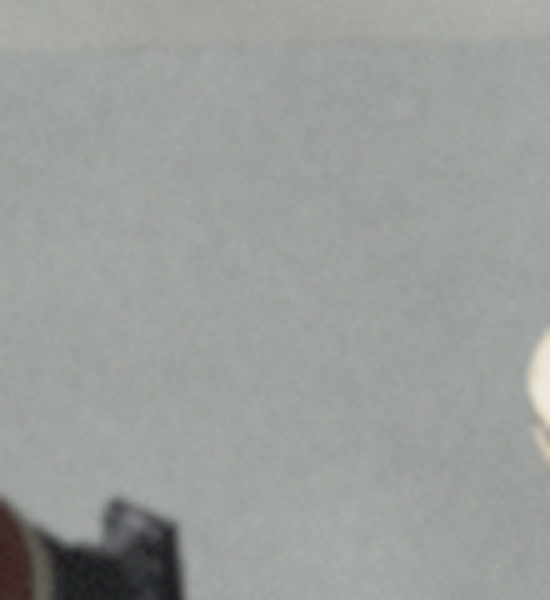

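Run:
```python
from h import *
t=np.array([.5181,.2961]);a=np.radians(-24.1)
ex=np.array([np.cos(a),np.sin(a)]);ey=np.array([-ex[1],ex[0]])
W=cloud("side",np.load("pics/side5.npy"));im=cv2.imread("pics/side5.png").astype(int)
m=(W[...,2]>.172)&(W[...,2]<.255)&(np.hypot(W[...,0]-.516,W[...,1]-.296)<.05)
P=W[m];q=np.c_[(P[:,:2]-t)@ex,(P[:,:2]-t)@ey]*1000
k=q[:,1]<-30;print(np.sort(q[k,0]).round(1).tolist()[::3],np.sort(q[k,1]).round(1).tolist()[::3])
from scipy.optimize import minimize
for c,f in(("side","side2"),("side","side3"),("top","top2")):
    im=cv2.imread(f"pics/{f}.png");g=im.mean(2)
    W=cloud(c,np.load(f"pics/{f}.npy"));m=(abs(W[...,2]-.129)<.0035)&(np.hypot(W[...,0]-.517,W[...,1]-.297)<.06)
    Q=W[m][:,:2];A=np.c_[2*Q,np.ones(len(Q))];x=np.linalg.lstsq(A,(Q**2).sum(1),rcond=None)[0];print(f,"ring",len(Q),x[:2].round(4),np.sqrt(x[2]+x[0]**2+x[1]**2), np.median(W[m][:,2]))
```

```text
[-3.2, -2.8, -2.4, -2.3, -2.1, -1.9, -1.7, -1.6, -1.3, -0.9, -0.7, -0.6, -0.4, -0.1, 0.1, 0.2, 0.4, 0.5, 0.8, 1.2, 1.5, 1.6, 1.7, 2.0, 2.3] [-36.6, -36.0, -35.6, -35.0, -34.5, -34.3, -34.0, -33.9, -33.8, -33.7, -33.5, -33.5, -33.2, -33.1, -33.0, -32.8, -32.7, -32.5, -32.3, -32.2, -31.9, -31.6, -31.0, -30.9, -30.1]
side2 ring 147 [0.515 0.295] 0.041580530476463845 0.12819251401593912
side3 ring 146 [0.5152 0.2949] 0.04163110246652983 0.1283457292592477
top2 ring 144 [0.5192 0.2988] 0.04161000193061411 0.1288413848560449
```

```bash
python3 -m jog '[{"x":0.5,"y":-1.8,"z":5.0,"rx":0.0,"ry":0.0,"rz":0.0,"gripper":0.0},{"x":0.5,"y":-1.8,"z":15.0,"rx":0.0,"ry":0.0,"rz":0.0,"gripper":0.0},{"x":0.5,"y":-1.8,"z":25.0,"rx":0.0,"ry":0.0,"rz":0.0,"gripper":0.0},{"x":0.5,"y":-1.8,"z":32.0,"rx":0.0,"ry":0.0,"rz":0.0,"gripper":0.0},{"x":0.5,"y":-1.8,"z":32.0,"rx":0.0,"ry":0.0,"rz":0.0,"gripper":0.0},{"x":0.5,"y":-1.8,"z":32.0,"rx":0.0,"ry":0.0,"rz":0.0,"gripper":0.0}]' 60
python3 - <<'E'
from h import *
im,d=r.grab_frame("side");cv2.imwrite("pics/side6.png",im[:,:,::-1]);np.save("pics/side6.npy",d)
cv2.imwrite("pics/side6z.png",cv2.resize(im[80:200,110:220,::-1],None,fx=5,fy=5,interpolation=cv2.INTER_CUBIC))
E
python3 d.py .5165 .2973 .220 66
```

```text
t: 16.15
tcp_pos: [0.5163, 0.2985, 0.2455]
eef_rot: [-3.141, 0.001, 1.152]
wrist_force: [-0.6, -0.7, -1.6]
width: 0.151
t 16.2 pos [0.5166 0.2987 0.246 ] rpy [ 1.7999e+02 -1.0000e-02  6.5990e+01] F [ 0.4 -0.4 -1. ] M [-0.01 -0.    0.02] w 0.151 q [ 0.39  0.14  1.59 -0.    1.41  0.81]
shift mm [-1.3  0.5 26. ] rv deg [ 0.01 -0.01 -0.01]
```

View pics/side6z.png

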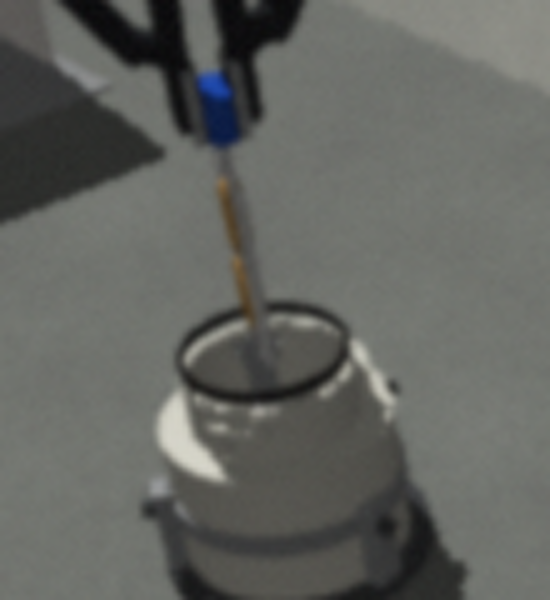

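Run:
```python
from h import *
a=np.radians(-24);ex=np.array([np.cos(a),np.sin(a)]);ey=np.array([-ex[1],ex[0]])
j=np.array([.5151,.295]);W=cloud("side",np.load("pics/side6.npy"))
for n,f,zz in(("old","side5",(.172,.255)),("new","side6",(.14,.225))):
    W=cloud("side",np.load(f"pics/{f}.npy"))
    m=(W[...,2]>zz[0])&(W[...,2]<zz[1])&(np.hypot(W[...,0]-.516,W[...,1]-.296)<.05)
    P=W[m];q=np.c_[(P[:,:2]-j)@ex,(P[:,:2]-j)@ey]*1000
    k=q[:,1]<-28;print(n,k.sum(),"edge x",np.percentile(q[k,0],[5,50,95]).round(1),"y",np.percentile(q[k,1],[5,25,50,75]).round(1))
    # blue tab
im=cv2.imread("pics/side6.png").astype(int)
```

```text
old 72 edge x [-0.3  1.8  4.2] y [-33.6 -31.8 -31.1 -30.1]
new 60 edge x [-3.  -0.8  1.3] y [-31.8 -30.5 -30.  -28.8]
```

```bash
python3 -m jog '[{"x":-1.2,"y":0.5,"z":4.0,"rx":0.0,"ry":0.0,"rz":0.0,"gripper":0.0},{"x":-1.2,"y":0.5,"z":10.0,"rx":0.0,"ry":0.0,"rz":0.0,"gripper":0.0},{"x":-1.2,"y":0.5,"z":16.0,"rx":0.0,"ry":0.0,"rz":0.0,"gripper":0.0},{"x":-1.2,"y":0.5,"z":22.0,"rx":0.0,"ry":0.0,"rz":0.0,"gripper":0.0},{"x":-1.2,"y":0.5,"z":22.0,"rx":0.0,"ry":0.0,"rz":0.0,"gripper":0.0}]' 60; python3 d.py .5165 .2975 .210 66
```

```text
t: 16.7
tcp_pos: [0.5156, 0.297, 0.2223]
eef_rot: [-3.14, 0.002, 1.152]
wrist_force: [-0.1, -0.8, -1.2]
width: 0.148
t 16.7 pos [0.5156 0.297  0.2223] rpy [-1.799e+02  1.000e-01  6.599e+01] F [-0.1 -0.8 -1.2] M [-0.01 -0.02  0.02] w 0.148 q [0.39 0.16 1.62 0.   1.37 0.81]
shift mm [ 0.8  0.6 12.3] rv deg [-0.1   0.1  -0.01]
```

```bash
python3 -m jog '[{"x":0.0,"y":0.4,"z":3.0,"rx":0.0,"ry":0.0,"rz":0.0,"gripper":0.0},{"x":0.0,"y":0.4,"z":6.0,"rx":0.0,"ry":0.0,"rz":0.0,"gripper":0.0},{"x":0.0,"y":0.4,"z":9.0,"rx":0.0,"ry":0.0,"rz":0.0,"gripper":0.0},{"x":0.0,"y":0.4,"z":12.0,"rx":0.0,"ry":0.0,"rz":0.0,"gripper":0.0},{"x":0.0,"y":0.4,"z":12.0,"rx":0.0,"ry":0.0,"rz":0.0,"gripper":0.0}]' 60; python3 d.py .5165 .2975 .200 66
```

```text
t: 17.2
tcp_pos: [0.5165, 0.297, 0.2113]
eef_rot: [-3.141, 0.001, 1.152]
wrist_force: [-0.2, 0.2, -0.8]
width: 0.147
t 17.2 pos [0.5165 0.297  0.2113] rpy [-1.7996e+02  4.0000e-02  6.5990e+01] F [-0.2  0.2 -0.8] M [ 0.    0.02 -0.07] w 0.147 q [ 0.39  0.17  1.63 -0.    1.35  0.81]
shift mm [ 0.5 -0.2 11.3] rv deg [-0.04  0.04 -0.01]
```

Foot is 10 mm into the flare with no contact force. Continue.

```bash
python3 -m jog '[{"x":0.0,"y":0.0,"z":4.0,"rx":0.0,"ry":0.0,"rz":0.0,"gripper":0.0},{"x":0.0,"y":0.0,"z":8.0,"rx":0.0,"ry":0.0,"rz":0.0,"gripper":0.0},{"x":0.0,"y":0.0,"z":12.0,"rx":0.0,"ry":0.0,"rz":0.0,"gripper":0.0},{"x":0.0,"y":0.0,"z":12.0,"rx":0.0,"ry":0.0,"rz":0.0,"gripper":0.0}]' 60; python3 d.py .5165 .2975 .190 66
```

```text
t: 17.6
tcp_pos: [0.5163, 0.2969, 0.1989]
eef_rot: [-3.141, 0.001, 1.152]
wrist_force: [0.4, -0.2, -1.2]
width: 0.149
t 17.6 pos [0.5163 0.2969 0.1989] rpy [-1.7994e+02  6.0000e-02  6.5990e+01] F [ 0.4 -0.2 -1.2] M [0.03 0.03 0.  ] w 0.149 q [ 0.39  0.18  1.64 -0.    1.33  0.81]
shift mm [ 0.6 -0.1  8.9] rv deg [-0.06  0.06 -0.01]
```

```bash
python3 -m jog '[{"x":0.0,"y":0.0,"z":5.0,"rx":0.0,"ry":0.0,"rz":0.0,"gripper":0.0},{"x":0.0,"y":0.0,"z":10.0,"rx":0.0,"ry":0.0,"rz":0.0,"gripper":0.0},{"x":0.0,"y":0.0,"z":15.0,"rx":0.0,"ry":0.0,"rz":0.0,"gripper":0.0},{"x":0.0,"y":0.0,"z":20.0,"rx":0.0,"ry":0.0,"rz":0.0,"gripper":0.0},{"x":0.0,"y":0.0,"z":20.0,"rx":0.0,"ry":0.0,"rz":0.0,"gripper":0.0}]' 60; python3 d.py .5165 .2975 .150 66
```

```text
t: 18.1
tcp_pos: [0.5162, 0.2968, 0.1787]
eef_rot: [-3.14, 0.001, 1.152]
wrist_force: [-0.5, -0.3, -2.6]
width: 0.152
t 18.1 pos [0.5162 0.2968 0.1787] rpy [-1.7993e+02  8.0000e-02  6.5990e+01] F [-0.5 -0.3 -2.6] M [ 0.02  0.01 -0.02] w 0.152 q [ 0.39  0.19  1.66 -0.    1.29  0.81]
shift mm [ 0.8  0.1 28.7] rv deg [-0.07  0.08 -0.01]
```

```bash
python3 -m jog '[{"x":0.0,"y":0.0,"z":7.0,"rx":0.0,"ry":0.0,"rz":0.0,"gripper":0.0},{"x":0.0,"y":0.0,"z":14.0,"rx":0.0,"ry":0.0,"rz":0.0,"gripper":0.0},{"x":0.0,"y":0.0,"z":21.0,"rx":0.0,"ry":0.0,"rz":0.0,"gripper":0.0},{"x":0.0,"y":0.0,"z":28.0,"rx":0.0,"ry":0.0,"rz":0.0,"gripper":0.0},{"x":0.0,"y":0.0,"z":34.0,"rx":0.0,"ry":0.0,"rz":0.0,"gripper":0.0},{"x":0.0,"y":0.0,"z":40.0,"rx":0.0,"ry":0.0,"rz":0.0,"gripper":0.0},{"x":0.0,"y":0.0,"z":40.0,"rx":0.0,"ry":0.0,"rz":0.0,"gripper":0.0}]' 60; python3 d.py .5165 .2975 .130 66
```

```text
t: 18.8
tcp_pos: [0.5161, 0.2968, 0.1386]
eef_rot: [-3.14, 0.002, 1.152]
wrist_force: [-0.3, 0.1, -0.9]
width: 0.148
t 18.8 pos [0.5161 0.2968 0.1386] rpy [-1.7992e+02  9.0000e-02  6.5990e+01] F [-0.3  0.1 -0.9] M [-0.04 -0.04  0.01] w 0.148 q [ 0.39  0.23  1.69 -0.    1.22  0.81]
shift mm [0.8 0.1 8.6] rv deg [-0.08  0.09 -0.01]
```

```bash
python3 -m jog '[{"x":0.0,"y":0.0,"z":3.0,"rx":0.0,"ry":0.0,"rz":0.0,"gripper":0.0},{"x":0.0,"y":0.0,"z":5.5,"rx":0.0,"ry":0.0,"rz":0.0,"gripper":0.0},{"x":0.0,"y":0.0,"z":7.5,"rx":0.0,"ry":0.0,"rz":0.0,"gripper":0.0},{"x":0.0,"y":0.0,"z":9.0,"rx":0.0,"ry":0.0,"rz":0.0,"gripper":0.0},{"x":0.0,"y":0.0,"z":9.0,"rx":0.0,"ry":0.0,"rz":0.0,"gripper":0.0}]' 60; python3 d.py .5165 .2975 .130 66
```

```text
t: 19.3
tcp_pos: [0.5167, 0.2971, 0.1307]
eef_rot: [-3.141, 0.0, 1.152]
wrist_force: [-0.8, 0.2, -1.6]
width: 0.151
t 19.3 pos [0.5167 0.2971 0.1307] rpy [-1.7999e+02  1.0000e-02  6.5990e+01] F [-0.8  0.2 -1.6] M [-0.01  0.01 -0.01] w 0.151 q [0.39 0.24 1.7  0.   1.2  0.81]
shift mm [ 0.3 -0.3  0.7] rv deg [-0.01  0.01 -0.01]
```

```bash
python3 -m jog '[{"x":0.0,"y":0.0,"z":1.0,"rx":0.0,"ry":0.0,"rz":0.0,"gripper":0.0},{"x":0.0,"y":0.0,"z":2.0,"rx":0.0,"ry":0.0,"rz":0.0,"gripper":0.0},{"x":0.0,"y":0.0,"z":2.0,"rx":0.0,"ry":0.0,"rz":0.0,"gripper":0.0}]' 60; python3 d.py .5165 .2975 .130 66
```

```text
t: 19.6
tcp_pos: [0.5172, 0.2972, 0.1302]
eef_rot: [3.141, -0.001, 1.152]
wrist_force: [-2.4, -1.5, 4.8]
width: 0.152
t 19.6 pos [0.5172 0.2972 0.1302] rpy [ 1.7995e+02 -4.0000e-02  6.5990e+01] F [-2.4 -1.5  4.8] M [-0.25  0.47 -0.  ] w 0.152 q [ 0.39  0.24  1.7  -0.    1.2   0.81]
shift mm [-0.1 -0.8  0.2] rv deg [ 0.05 -0.04 -0.01]
```

Floor contact came at the expected height, so the carrier is home. I release and lift straight up.

```bash
python3 -m jog '[{"x":0.0,"y":0.0,"z":-0.8,"rx":0.0,"ry":0.0,"rz":0.0,"gripper":0.05},{"x":0.0,"y":0.0,"z":-0.8,"rx":0.0,"ry":0.0,"rz":0.0,"gripper":0.38},{"x":0.0,"y":0.0,"z":-0.8,"rx":0.0,"ry":0.0,"rz":0.0,"gripper":0.38},{"x":0.0,"y":0.0,"z":-0.8,"rx":0.0,"ry":0.0,"rz":0.0,"gripper":0.38},{"x":0.0,"y":0.0,"z":-10.0,"rx":0.0,"ry":0.0,"rz":0.0,"gripper":0.38},{"x":0.0,"y":0.0,"z":-30.0,"rx":0.0,"ry":0.0,"rz":0.0,"gripper":0.38},{"x":0.0,"y":0.0,"z":-60.0,"rx":0.0,"ry":0.0,"rz":0.0,"gripper":0.38},{"x":0.0,"y":0.0,"z":-100.0,"rx":0.0,"ry":0.0,"rz":0.0,"gripper":0.38}]' 30; python3 -m jog '[{"x":0.0,"y":0.0,"z":-30.0,"rx":0.0,"ry":0.0,"rz":0.0,"gripper":0.38},{"x":0.0,"y":0.0,"z":-50.0,"rx":0.0,"ry":0.0,"rz":0.0,"gripper":0.38},{"x":0.0,"y":0.0,"z":-50.0,"rx":0.0,"ry":0.0,"rz":0.0,"gripper":0.38},{"x":0.0,"y":0.0,"z":-50.0,"rx":0.0,"ry":0.0,"rz":0.0,"gripper":0.38}]' 30
python3 - <<'E'
from h import *
for c in("side","top"):
    im,d=r.grab_frame(c);cv2.imwrite(f"pics/{c}7.png",im[:,:,::-1]);np.save(f"pics/{c}7.npy",d)
    bl=(im[...,2].astype(int)>45)&(im[...,2]>1.35*im[...,0])&(im[...,2]>1.25*im[...,1])
    W=cloud(c,d);P=W[bl&(np.hypot(W[...,0]-.516,W[...,1]-.296)<.05)]
    if len(P):
        H=P[P[:,2]>np.percentile(P[:,2],95)-.006];print(c,len(P),"top z",np.percentile(P[:,2],[50,90,98]).round(4),((H.max(0)+H.min(0))/2).round(4))
E
python3 d.py .5165 .2975 .130 66
```

```text
t: 20.4
tcp_pos: [0.5156, 0.2966, 0.2286]
eef_rot: [-3.139, 0.003, 1.152]
wrist_force: [-0.5, 0.4, -0.2]
width: 0.382
t: 20.8
tcp_pos: [0.5168, 0.2971, 0.2791]
eef_rot: [3.141, -0.001, 1.152]
wrist_force: [0.5, -0.1, 0.3]
width: 0.381
side 86 top z [0.1507 0.1563 0.1578] [0.5157 0.2931 0.1546]
top 91 top z [0.155  0.1576 0.1584] [0.5199 0.2986 0.1561]
t 20.9 pos [0.516  0.2968 0.2771] rpy [-1.7989e+02  1.2000e-01  6.5990e+01] F [ 0.3 -0.3  0.3] M [-0.02 -0.04  0.01] w 0.38 q [ 0.39  0.13  1.55 -0.    1.47  0.81]
shift mm [  1.2   0.4 147.1] rv deg [-0.11  0.12 -0.01]
```

View pics/side7.png

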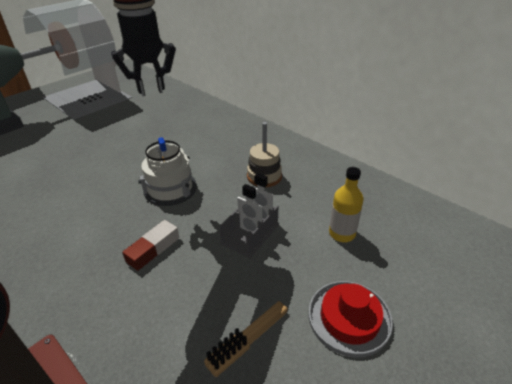

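View pics/top7.png

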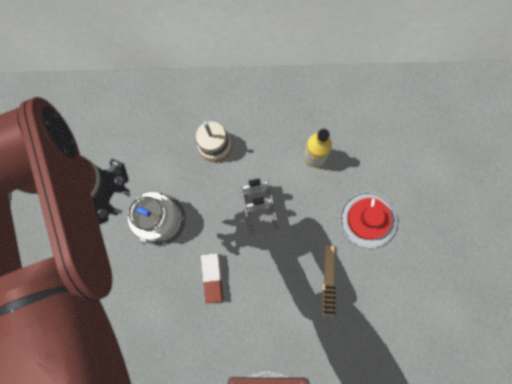

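The blue tab stands in the jar mouth (side 163,145; top 143,212) with its top at about 0.156 m, as expected. The cap lies flat in the dish. I check the cap's numbers and hand in.

Run:
```python
from h import *
for c in("side","top"):
    im=cv2.imread(f"pics/{c}7.png").astype(int);W=cloud(c,np.load(f"pics/{c}7.npy"))
    red=(im[...,2]>60)&(im[...,1]<im[...,2]*.4)&(np.hypot(W[...,0]-.511,W[...,1]+.279)<.09)
    Q=W[red&(abs(W[...,2]-.033)<.006)];A=np.c_[Q[:,:2],np.ones(len(Q))];f=np.linalg.lstsq(A,Q[:,2],rcond=None)[0]
    m=(W[...,2]>.009)&(W[...,2]<.018)&(abs(np.hypot(W[...,0]-.511,W[...,1]+.279)-.076)<.012);D=W[m][:,:2]
    x=np.linalg.lstsq(np.c_[2*D,np.ones(len(D))],(D**2).sum(1),rcond=None)[0][:2]
    print(c,"cap",((Q.max(0)+Q.min(0))/2).round(4),"shoulder z",np.median(Q[:,2]).round(4),"slope",f[:2].round(3),"dish",x.round(4))
r.job_done()
```

```text
side cap [ 0.5092 -0.2813  0.033 ] shoulder z 0.0327 slope [0.006 0.004] dish [ 0.5082 -0.2813]
top cap [ 0.513  -0.2777  0.033 ] shoulder z 0.0333 slope [ 0.004 -0.001] dish [ 0.5136 -0.2769]
the job is handed in; nothing more can be done
```

The job is done and handed in at about 21 s of the 72 s allowed. I pressed the cap at about 15 N, turned it 55° anticlockwise, lifted it off and set it down in the dish. I then took the blue-tabbed carrier from the rack and lowered it between the jar's guide channels until it touched the floor.

Last checks:
- **Cap:** it lies flat, with its shoulder at 33 mm as expected and a slope under 0.01. It is within about 1 mm of the dish centre in both cameras.
- **Carrier:** the tab top reads about 156–158 mm against the expected 156. I felt floor contact at the expected height and no noticeable sideways force on the way down.
- **Everything else:** the gripper is clear of everything. The black-tabbed carriers and the other things look unmoved in the pictures; I did not measure them.

- **Disagreement:** the two cameras differ by about 4–5 mm in absolute position. I worked with their mean and with comparisons inside one picture.
- **Refused move:** the first move command was refused because its rows left out some values. I resent it complete, and nothing moved in between.

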